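Tap the tin central on the floating scale pan and tare

TASK

Centre the round lidded tin on the kitchen scale by gently tapping it sideways, now from one side and now from the opposite one, never harder than about 12 N and without lifting it, until with your hand off it stands evenly inside the ring engraved on the pan, and the pan itself stands centred on the scale, with even gaps to the four tabs around it. The pan floats on soft, sticky mounts: a firm push slides the tin across the pan but drags the pan aside, where it sticks, and a light tap from the opposite side brings pan and tin back together. Then press the round tare key lightly (25 N at most) all the way down and let it come up, leaving tin and pan centred and everything else on the table where it stands.

Things in the scene. Friction and masses are not known exactly. Their poses are not given: they have to be found in the camera images.
- tin: The lidded tin: plain steel closed cylinder, 110 mm diameter, 50 mm high, too wide to grasp, weight hidden, 0.65 to 1 kg; stands loose on the scale pan. Origin at the centre of its underside, z up. It slides on the pan when pushed with more than about 3.4 to 7 N (weight and friction vary), and is pushed well anywhere from 10 to 35 mm above the pan.
- tin_center (a point): Centre of the tin, on its axis, 25 mm above its underside.
- ring (a point): Centre of the ring (62 mm radius, thin dark line) engraved in the middle of the pan's top face, 85 mm above the table; it moves with the pan. The pan is a level aluminium plate, 180 mm (scale x) by 190 mm (scale y), on mounts that yield along scale x and y: each sticks up to 1.5 N, then gives 3 mm per newton (350 N/m) up to 12 mm either way; let go, it stays as much as 4.3 mm off.
- mark_home (a point): Where the ring's centre lies when the pan stands centred on the scale, 85 mm above the table, fixed to the housing. The gaps from the pan's edges to the four fixed steel tabs around it (8 mm thick, 30 mm wide, tops level with 83 mm) are then 14 mm each.
- scale: The kitchen scale: grey housing 262 x 242 mm fixed to the table, its deck 55 mm high. Origin on the table right under mark_home; x points away from the key side, z up. At the pan's -x side the deck is open (x -145 to -112 mm) and carries the tare key and, to +y of it, a pastry cutter.
- tare_top (a point): Centre of the top face of the round white tare key (20 mm diameter, in a grey housing) on the scale's front deck, 126 mm to -x and 50 mm to -y of the scale's origin. It is pressed straight down.
- tare (a joint): Travel of the tare key: 0 up, 0.005 m fully down, takes about 5 N, springs back.
- cutter: Bystander: small steel pastry cutter, ring of 36 mm diameter, 30 mm high, standing on the scale's front deck. Origin at its underside.
- cake_ring: Bystander: steel cake ring, 100 mm diameter, 45 mm high, on the table at the scale's +y side. Origin at its underside.
- mug: Bystander: yellow mug, 72 mm diameter, 85 mm high, on the table at the scale's -y side. Origin at its underside.
- board: Bystander: round wooden cake board, 150 mm diameter, 10 mm thick, on the table. Origin at its underside.
- spatula: Bystander: spatula lying on the table.
- jar: Bystander: closed glass jar, 68 mm diameter, 100 mm high. Origin at its underside.
- nozzle: Bystander: conical steel piping nozzle, 32 mm diameter, 45 mm high. Origin at its underside.

How it is judged:
By the outcome, as a careful person would: the job done as asked, in the order asked, and still so for the second after the job is handed in, with the robot touching nothing.
It also fails if it takes over 64 s, if anything falls off the work surface, if the arm or the gripper's body presses on something with over 40 N, if the wrist force passes 120 N, or if a joint passes its speed limit or range.

ROBOT

A 6-joint arm with a two-finger parallel gripper is mounted at the origin on the work surface. World frame = base frame: x ahead of the robot, y to its left, z up, the work surface at z = 0. Lengths are in m, angles in rad, forces in N, time in s.
With the tool pointing down it reaches from about 0.35 to 0.775 m from the base axis. Payload 7.3 kg.
Tool frame: the origin (TCP) lies at the very end of the fingers, on their centre line; the grasp point (between the pads) lies 19 mm behind it; z points along the fingers, x is the direction in which the jaws open and shut, and the axes are right-handed (so a half turn about z gives the same grasp; the last joint's range is limited). The gripper opens to 92 mm and grips with 3 to 60 N. Pads are 19 mm wide; open, the fingers measure 130 mm over their backs; the gripper's body (75 mm by 190 mm) begins 47 mm behind the grasp point.
Start: joints at [1.107, 0.342, 1.524, -0, 1.275, -0.146], TCP at [0.164, 0.499, 0.227] pointing down, gripper open.
Joint ranges: [-2.53, 2.53], [-0.77, 2.02], [0.04, 2.7], [-1, 4.14], [0.28, 2.66], [-3.11, 3.11]. Speed limits (rad/s): [2.57, 2.57, 3.14, 3.14, 3.14, 3.14].

INTERFACE

Orientations are given as [roll, pitch, yaw] about the fixed x, y, z axes, in that order (R = Rz(yaw) Ry(pitch) Rx(roll)).
In Python, from cell import observe, read_camera, camera_params, hand_in gives the robot as it stands.
- The arm moves only by the tool apply_moves, never from a script. Its argument "increments" is a list of rows, each an object with "grip": the opening, from 0 (shut) to 1 (fully open); "linear": the shift along the world's x, y, z in mm, a list of three; "turn": the turn, a rotation vector about the world's x, y, z in units of 6 degrees (1.0 is 6 degrees), a list of three. A call has 1 to 10 rows; each row is the pose to reach, as a shift and turn from the pose commanded when the call began; what a row does not reach only later rows make up. A row lasts 1/10 s, in which the tool goes at most 50 mm and 8.59 degrees, less where a joint would pass 70% of its speed; a pose out of reach is approached as far as the arm can. A call with a gripper value outside its range is refused whole. The fingers move at their own pace and stop on an object; "grip_force" is the grip in N (left out, the last holds). Time passes only in rows, so rows that repeat a pose let the fingers close. It gives the time, the measured TCP pose, the force and the opening at its end, in the units of the state.
- observe(): the state, without advancing time (a new reading comes with each control period).
- read_camera(name): name is "scene" or "side" or "wrist"; returns the picture (400x640x3 uint8, red, green, blue); there is no depth.
- camera_params(name): a dict with "camera_matrix" (3x3 intrinsics, pixels), "k1" (the pictures are not rectified: a ray, as slopes to the right and down, at radius r is drawn at 1 + k1 r^2 times it, then the intrinsics apply), "world_to_cam" (4x4, takes a point from world to camera coordinates); the wrist camera has in their place "hand_eye" (4x4, takes a point from camera to tool coordinates, whose origin is the TCP and whose axes are the tool frame's). Camera axes: x right, y up, looking along -z (the intrinsics and any distortion apply to the point x, -y, -z); pixel columns grow to the right and rows downward; lengths in m; the calibration is good to about 2 mm. A picture is of the moment at which its call begins: read the wrist's pose just before it. camera_params takes no time and is no camera call.
- hand_in(): hands the job in, once; it reports no verdict.
The state is a dict: "time": time; "qpos": joint angles; "qvel": joint speeds; "joint_efforts": joint torques, N m; "tool_pos": TCP position; "tool_rot": TCP orientation; "contact_force": force on the tool from outside, world axes, zero at the start; "torque": the same for the moment, N m; "opening": finger opening in m.
Only numpy, scipy, OpenCV 4.12 (cv2) and the standard library are available. Lean on these libraries where they do the work, as an engineer would, in place of code of your own. Each camera call takes 0.05 s, during which the arm holds its last target.

## Working session

There is one attempt and no reset: what is moved stays moved. The work goes in short steps, Python scripts to look and compute and a tool call to move; the robot and the scene stay as the last step left them, time stands still between calls to the robot, and variables do not carry over. Pictures are saved under pics/ and viewed, and the job is handed in when it is done.

Besides the shell and the picture viewer there is one more tool, called after "Call:" in YAML: its name, and indented under it one key for each argument. apply_moves: Moves the arm, as the interface text tells. Its arguments: {"type":"object","properties":{"increments":{"type":"array","items":{"type":"object","properties":{"grip":{"type":"number"},"linear":{"type":"array","items":{"type":"number"}},"turn":{"type":"array","items":{"type":"number"}}}}},"grip_force":{"type":"number"}},"required":["increments"]}

```bash
mkdir -p pics; ls
cat > h.py <<'E'
import numpy as np,cv2
from cell import observe,read_camera,camera_params
def snap(name,f,crop=None,s=1):
    im=read_camera(name)
    np.save('pics/'+f+'.npy',im)
    save(im,f,crop,s)
    return im
def save(im,f,crop=None,s=1):
    if crop: im=im[crop[1]:crop[3],crop[0]:crop[2]]
    im=cv2.resize(im,None,fx=s,fy=s,interpolation=cv2.INTER_CUBIC)
    cv2.imwrite('pics/'+f+'.png',im[:,:,::-1])
E
python3 - <<'E'
from h import *
print(observe())
for n in ('scene','side','wrist'):
    snap(n,n+'0'); print(n,camera_params(n))
E
```

```text
pics
{'time': 0.0, 'qpos': array([ 1.10702345e+00,  3.42718845e-01,  1.52506133e+00,  2.13538299e-05,
        1.27543815e+00, -1.45995589e-01]), 'qvel': array([ 0.00080212, -0.00116039, -0.0016484 ,  0.00060172,  0.00165008,
       -0.00164535]), 'joint_efforts': array([-1.49016258e-03, -4.31244743e+01, -2.44213915e+01,  7.17689632e-02,
        5.60668192e-02, -1.29907166e-04]), 'tool_pos': array([0.16381091, 0.49832657, 0.22603154]), 'tool_rot': array([-3.14133595e+00,  1.60540867e-03,  1.25301301e+00]), 'contact_force': array([ 0.48644692, -0.06329548,  0.45220596]), 'torque': array([-0.01767575,  0.0337454 ,  0.01642029]), 'opening': 0.09189877073750703}
scene {'camera_matrix': array([[420.58759978,   0.        , 321.28333905],
       [  0.        , 420.58759978, 189.46973044],
       [  0.        ,   0.        ,   1.        ]]), 'k1': -0.06730870924808642, 'world_to_cam': array([[-4.54001562e-01,  8.91000696e-01, -5.84909448e-04,
         2.39967407e-01],
       [-6.76148346e-01, -3.44097768e-01,  6.51475357e-01,
         2.87766567e-01],
       [ 5.80263730e-01,  2.96166315e-01,
[... 461 characters left out ...]
 -0.17232436],
       [-0.19108017,  0.725608  ,  0.66104568, -1.10995782],
       [ 0.        ,  0.        ,  0.        ,  1.        ]])}
wrist {'camera_matrix': array([[277.22265538,   0.        , 319.26999691],
       [  0.        , 277.22265538, 200.0889558 ],
       [  0.        ,   0.        ,   1.        ]]), 'k1': -0.004131934204406711, 'hand_eye': array([[ 9.99999547e-01,  6.54466232e-04,  6.90532926e-04,
        -5.68124329e-04],
       [ 8.10684544e-04, -9.66031738e-01, -2.58422183e-01,
        -6.89637529e-02],
       [ 4.97948131e-04,  2.58422626e-01, -9.66031831e-01,
        -1.58274748e-01],
       [ 0.00000000e+00,  0.00000000e+00,  0.00000000e+00,
         1.00000000e+00]])}
```

View pics/scene0.png

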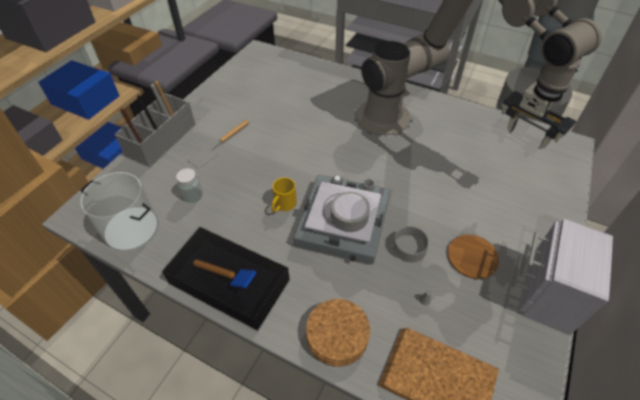

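View pics/side0.png

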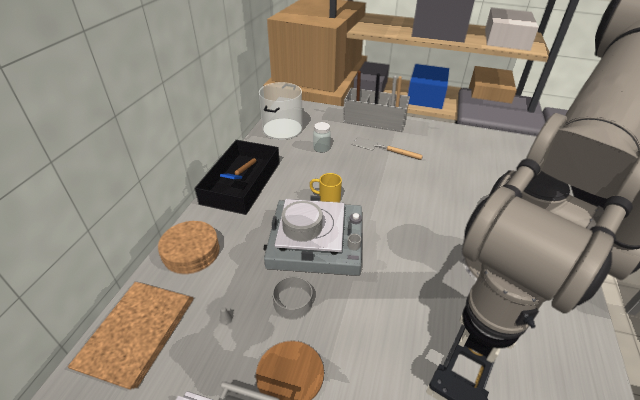

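View pics/wrist0.png

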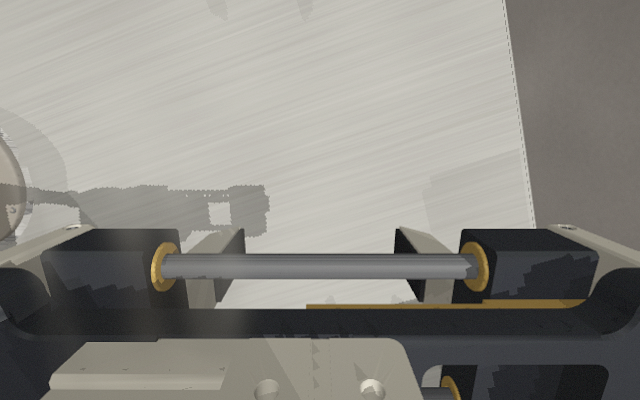

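Run:
```python
from h import *
save(np.load('pics/scene0.npy'),'sc_c',(265,150,425,280),5)
save(np.load('pics/side0.npy'),'si_c',(250,160,390,300),5)
```

```text
(no output)
```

View pics/sc_c.png

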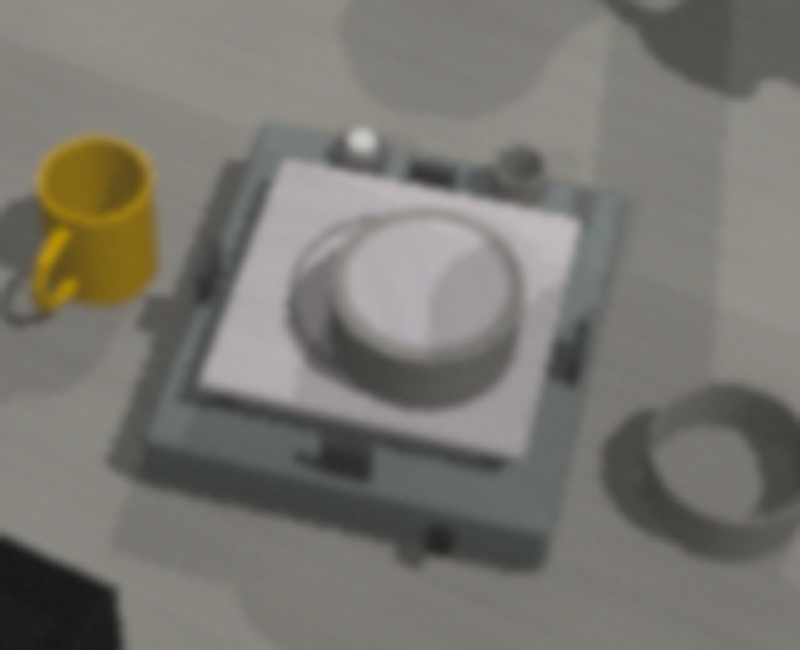

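View pics/si_c.png

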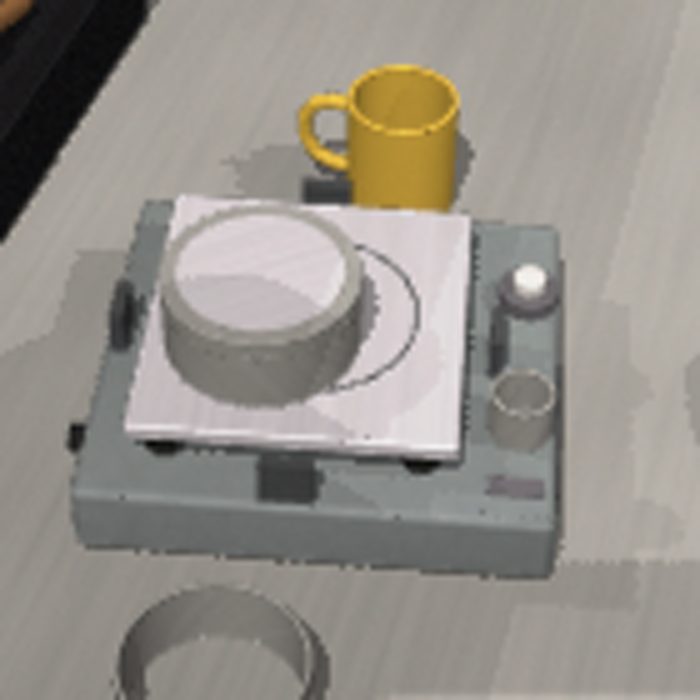

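```bash
cat >> h.py <<'E'
from scipy.optimize import least_squares
from scipy.spatial.transform import Rotation as Ro
def cam(name,st=None):
    p=camera_params(name)
    if name=='wrist':
        T=np.eye(4);T[:3,:3]=Ro.from_euler('xyz',st['tool_rot']).as_matrix();T[:3,3]=st['tool_pos']
        W=np.linalg.inv(T@p['hand_eye'])
    else: W=p['world_to_cam']
    return p['camera_matrix'],p['k1'],W
def proj(c,P):
    K,k1,W=c; P=np.atleast_2d(P)
    q=P@W[:3,:3].T+W[:3,3]
    s=np.c_[q[:,0]/-q[:,2],-q[:,1]/-q[:,2]]
    s=s*(1+k1*(s**2).sum(1,keepdims=True))
    return s@K[:2,:2].T+K[:2,2]
def unproj(c,px,z):
    K,k1,W=c; px=np.atleast_2d(px).astype(float)
    s0=(px-K[:2,2])/K[0,0]; s=s0.copy()
    for _ in range(10): s=s0/(1+k1*(s**2).sum(1,keepdims=True))
    d=np.c_[s[:,0],-s[:,1],-np.ones(len(s))]@W[:3,:3]
    o=-W[:3,:3].T@W[:3,3]
    z=np.broadcast_to(z,len(d))
    return o+d*((z-o[2])/d[:,2])[:,None]
E
python3 - <<'E'
from h import *
c=cam('side')
C=lambda a:np.array(a,float)/5+[250,160]
deck=C([(558,232),(553,530),(75,497),(148,202)])
ds=np.array([[-145,-121],[-145,121],[117,121],[117,-121]])/1000
pan=C([(470,215),(460,447),(127,430),(175,197)])
psn=np.array([[-90,-95],[-90,95],[90,95],[90,-95]])/1000
def fit(w,m):
    f=lambda p:((m@np.array([[np.cos(p[2]),np.sin(p[2])],[-np.sin(p[2]),np.cos(p[2])]])+p[:2])-w).ravel()
    return least_squares(f,[.6,0,0])
for px,m,z in ((deck,ds,.055),(pan,psn,.085)):
    w=unproj(c,px,z)[:,:2]; r=fit(w,m); print(r.x,(r.fun*1e3).round(1))
e=C([(161,275),(364,275),(262,205),(262,345)])
print('tin',unproj(c,e,.135))
c2=cam('scene');D=lambda a:np.array(a,float)/5+[265,150]
deck=D([(262,125),(622,195),(545,530),(150,440)])
pan=D([(285,160),(580,220),(517,458),(200,390)])
for px,m,z in ((deck,ds,.055),(pan,psn,.085)):
    w=unproj(c2,px,z)[:,:2]; r=fit(w,m); print(r.x,(r.fun*1e3).round(1))
for c,n in ((cam('side'),'side'),(c2,'scene')):
    print(n,{k:unproj(c,v,z)[0].round(3) for k,v,z in ()})
E
```

```text
[0.5455123  0.08763279 0.19728347] [-2.6 -3.9 -4.5  2.2  3.9  2.1  3.3 -0.4]
[0.54592995 0.08812309 0.21567167] [-0.5 -2.4 -2.3  1.9  1.6  0.9  1.3 -0.4]
tin [[0.61560425 0.13077961 0.135     ]
 [0.51111388 0.09873966 0.135     ]
 [0.58170799 0.06046999 0.135     ]
 [0.5470342  0.1651261  0.135     ]]
[0.55266596 0.08531727 0.20972867] [-3.2 -3.5 -3.5  2.1  1.8  6.1  5.  -4.7]
[0.55327927 0.08797577 0.2017407 ] [ 0.7 -2.7  0.5  1.3 -0.1  4.3 -1.1 -2.9]
side {}
scene {}
```

Call:
apply_moves:
  increments:
    - {"linear":[25,-31,5],"turn":[0,0,-1],"grip":0}
    - {"linear":[50,-62,10],"turn":[0,0,-2],"grip":0}
    - {"linear":[75,-93,15],"turn":[0,0,-3],"grip":0}
    - {"linear":[100,-124,20],"turn":[0,0,-4],"grip":0}
    - {"linear":[125,-155,25],"turn":[0,0,-5],"grip":0}
    - {"linear":[150,-186,30],"turn":[0,0,-6],"grip":0}
    - {"linear":[175,-217,35],"turn":[0,0,-7],"grip":0}
    - {"linear":[200,-248,40],"turn":[0,0,-8],"grip":0}
    - {"linear":[225,-279,45],"turn":[0,0,-9],"grip":0}
    - {"linear":[250,-310,50],"turn":[0,0,-10],"grip":0}

```text
time: 1.15
tool_pos: [0.4147, 0.1873, 0.2769]
tool_rot: [-3.142, 0.0, 0.201]
contact_force: [-0.2, -0.1, -0.4]
opening: 0.0164
```

Call:
apply_moves:
  increments:
    - {"linear":[38,-46,0],"grip":0}
    - {"linear":[76,-93,0],"grip":0}
    - {"linear":[114,-140,0],"grip":0}
    - {"linear":[151,-186,0],"grip":0}
    - {"linear":[151,-186,0],"grip":0}
    - {"linear":[151,-186,0],"grip":0}

```text
schema error: expected keys grip, linear, turn
```

Run:
```python
from h import *
s=observe();print(s['time'],s['tool_pos'],s['tool_rot'],s['contact_force'],s['opening'],s['qpos'].round(3))
snap('wrist','w1')
```

```text
1.15 [0.41469913 0.18727419 0.27688287] [-3.14150016e+00  4.93717755e-05  2.01390320e-01] [-0.15489739 -0.06651454 -0.4143037 ] 0.016422917158265177 [0.255 0.174 1.612 0.    1.356 0.054]
```

View pics/w1.png

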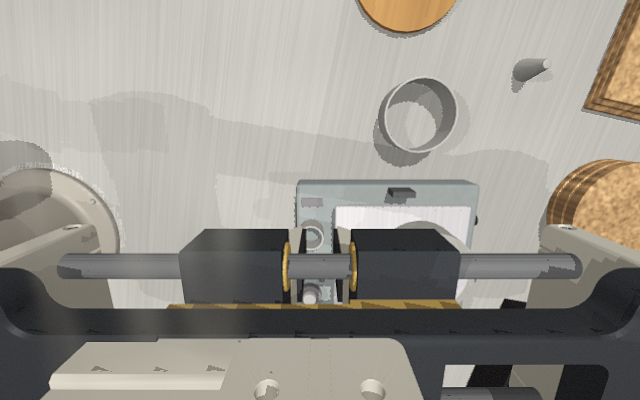

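Call:
apply_moves:
  increments:
    - {"linear":[38,-46,0],"turn":[0,0,0],"grip":0}
    - {"linear":[76,-93,0],"turn":[0,0,0],"grip":0}
    - {"linear":[114,-140,0],"turn":[0,0,0],"grip":0}
    - {"linear":[151,-186,0],"turn":[0,0,0],"grip":0}
    - {"linear":[151,-186,0],"turn":[0,0,0],"grip":0}
    - {"linear":[151,-186,0],"turn":[0,0,0],"grip":0}

```text
time: 1.8
tool_pos: [0.567, -0.0012, 0.2752]
tool_rot: [3.141, 0.001, 0.202]
contact_force: [-0.1, -0.1, -0.1]
opening: 0.0004
```

Run:
```python
from h import *
s=observe();print(s['time'],s['tool_pos'],s['tool_rot'],s['contact_force'],s['opening'],s['qpos'].round(3))
im=snap('wrist','w2');save(im,'w2c',(190,0,450,230),3)
```

```text
1.8 [ 0.56703999 -0.00116128  0.27524582] [3.14066496e+00 9.67135167e-04 2.01555272e-01] [-0.09007028 -0.06408278 -0.13853568] 0.0004265471988607499 [-1.370e-01  3.900e-01  1.318e+00 -1.000e-03  1.435e+00 -3.380e-01]
```

View pics/w2.png

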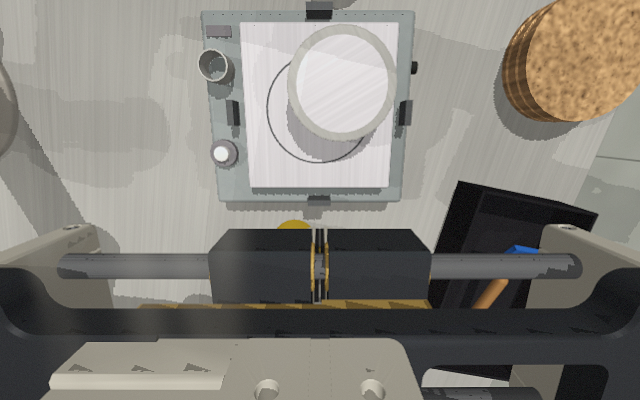

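View pics/w2c.png

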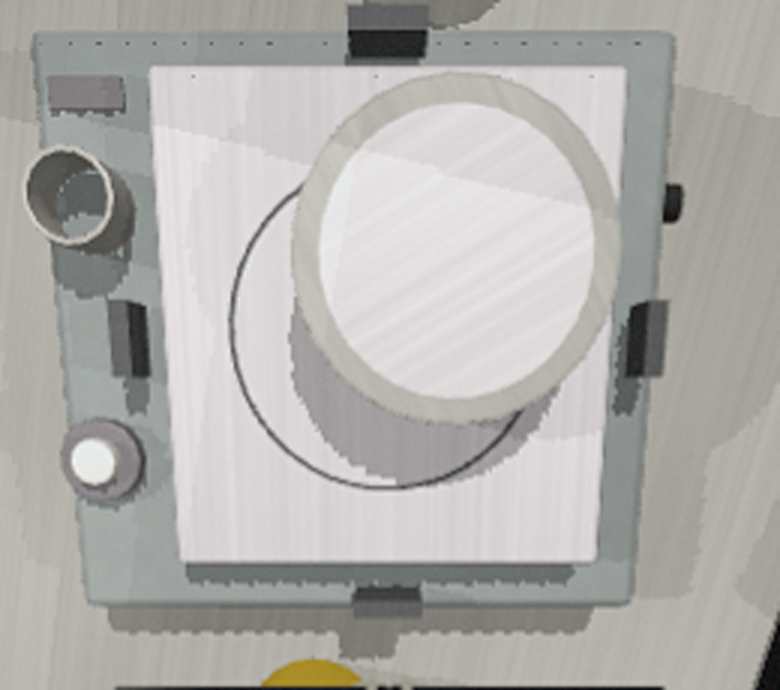

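```bash
cat >> h.py <<'E'
SC=None
def rect(im,c,SC,z,h=150,n=4):
    # scale-frame topdown, n px/mm; col=+x,row=-y
    N=2*h*n
    g=(np.arange(N)+.5)/n-h
    X,Y=np.meshgrid(g,-g)
    cy,sy=np.cos(SC[2]),np.sin(SC[2])
    P=np.c_[(SC[0]+(X*cy-Y*sy).ravel()/1e3),(SC[1]+(X*sy+Y*cy).ravel()/1e3),np.full(N*N,z)]
    p=proj(c,P).reshape(N,N,2).astype(np.float32)
    return cv2.remap(im,p[...,0],p[...,1],cv2.INTER_CUBIC)
def tosc(w,SC):
    d=w[:,:2]-np.array(SC[:2]); cy,sy=np.cos(SC[2]),np.sin(SC[2])
    return np.c_[d[:,0]*cy+d[:,1]*sy,-d[:,0]*sy+d[:,1]*cy]*1e3
E
python3 - <<'E'
from h import *
import json
s=observe();c=cam('wrist',s);im=np.load('pics/w2.npy')
C=lambda a:np.array(a,float)/3+[190,0]
m=np.array([[-90,95],[90,95],[90,-95],[-90,-95]])/1e3
w=unproj(c,C([(150,66),(628,67),(597,561),(182,560)]),.085)[:,:2]
f=lambda p:((m@np.array([[np.cos(p[2]),np.sin(p[2])],[-np.sin(p[2]),np.cos(p[2])]])+p[:2])-w).ravel()
r=least_squares(f,[.55,.09,.2]);print(r.x,(r.fun*1e3).round(1))
t=tosc(unproj(c,C([(126,337),(650,337),(388,28),(388,600)]),.083),r.x);print('tabs',t.round(1))
SC=[r.x[0],r.x[1],r.x[2]]
a=rect(im,c,SC,.085);b=rect(im,c,SC,.135)
save(a,'r85',None,.5);save(b,'r135',None,.5)
E
```

```text
[0.54838798 0.08595849 0.20176774] [-1.3  0.9  1.1  1.7  1.1 -0.9 -0.9 -1.7]
tabs [[-106.1   -2.1]
 [ 105.    -2.1]
 [  -0.5  106.9]
 [  -0.5 -111.8]]
```

View pics/r85.png

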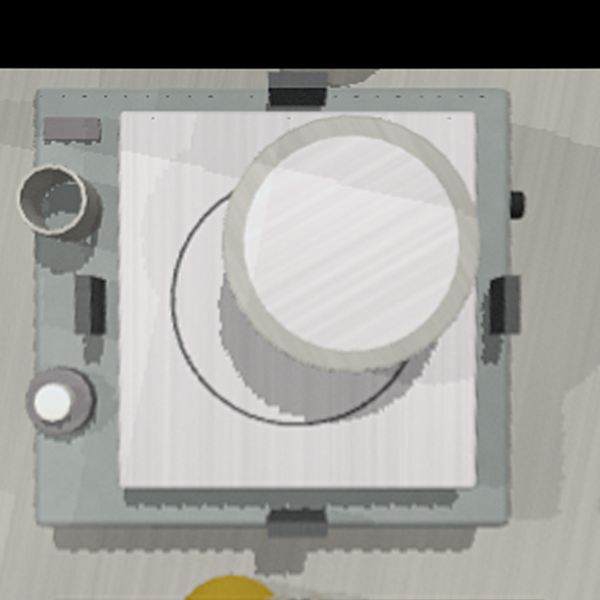

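View pics/r135.png

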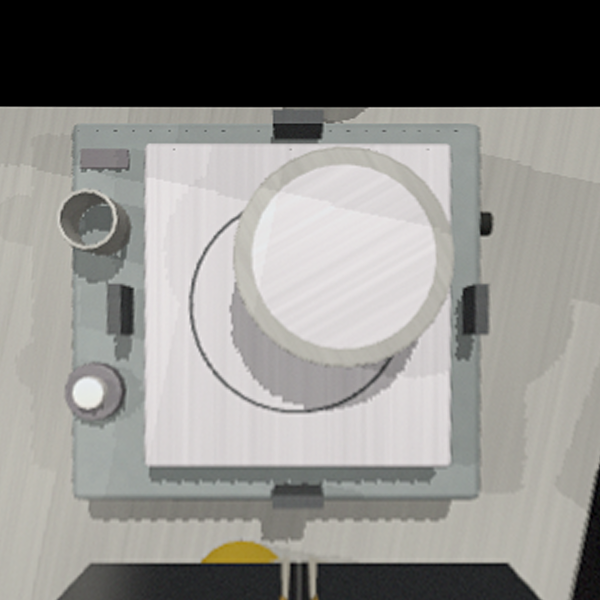

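Run:
```python
from h import *
im=np.load('pics/w2.npy')
save(im[0:30,295:345],'za',None,7)
save(im[180:212,295:345],'zb',None,7)
save(im[90:135,222:252],'zc',None,7)
save(im[90:135,386:416],'zd',None,7)
a=[cv2.imread('pics/z%s.png'%k) for k in 'abcd']
H=np.zeros((560,800,3),np.uint8)
H[:210,:350]=a[0];H[220:444,:350]=a[1];H[:315,370:580]=a[2];H[:315,590:800]=a[3]
cv2.imwrite('pics/z.png',H)
```

```text
(no output)
```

View pics/z.png

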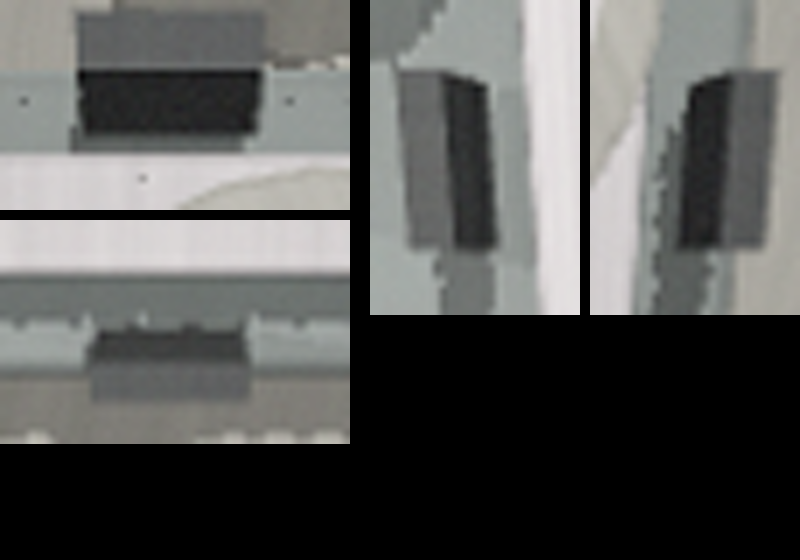

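```bash
cat > m.py <<'E'
from h import *
# camera pose in scale frame: param 6 (rotvec corr, trans corr) on nominal
def measure(im,c,SC,pan=(0,0),tin=(20,22),verbose=True,ds=(0,)):
    K,k1,W=c
    S=np.eye(4);S[:3,:3]=Ro.from_euler('z',SC[2]).as_matrix();S[:2,3]=SC[:2]
    W0=W@S
    g=cv2.GaussianBlur(cv2.cvtColor(im,cv2.COLOR_RGB2GRAY).astype(np.float32),(0,0),.6)
    def camc(p):
        D=np.eye(4);D[:3,:3]=Ro.from_rotvec(p[:3]).as_matrix();D[:3,3]=p[3:6]
        return (K,k1,D@W0)
    def build(q):  # q: pan x,y, tin x,y (mm)
        F=[]
        L=np.linspace(-80,80,33)
        for t in L:
            F+=[('pan',(-90,t*1.05,85),(-1,0,0),-1),('pan',(90,t*1.05,85),(1,0,0),-1),
                ('pan',(t,95,85),(0,1,0),-1),('pan',(t,-95,85),(0,-1,0),-1)]
        for t in np.linspace(-11,11,9):
            F+=[('tab',(-104,t,83),(-1,0,0),1),('tab',(104,t,83),(1,0,0),1),('tab',(t,109,83),(0,1,0),1),('tab',(t,-109,83),(0,-1,0),1)]
        for a in np.arange(0,2*np.pi,np.pi/36):
            u=np.array([np.cos(a),np.sin(a),0])
            F.append(('ring',62*u+[0,0,85],u,0)); F.append(('tin',55*u+[0,0,135],u,2))
        return F
    F=build(None)
    P0=np.array([f[1] for f in F],float);U=np.array([f[2] for f in F],float)
    kind=np.array([f[0] for f in F]);sg=np.array([f[3] for f in F])
    isP=np.isin(kind,['pan','ring']);isT=kind=='tin'
    def pts(q):
        P=P0.copy();P[isP,:2]+=q[:2];P[isT,:2]+=q[2:4];return P
    x=np.r_[np.zeros(6),pan,tin].astype(float)
    for it,R in enumerate((7,4,2.5,2.5)):
        cc=camc(x[:6]);P=pts(x[6:])
        s=np.arange(-R,R+.01,.2)
        Q=P[:,None]+U[:,None]*s[None,:,None]
        px=proj(cc,Q.reshape(-1,3)/1e3).reshape(len(F),len(s),2).astype(np.float32)
        v=cv2.remap(g,px[...,0],px[...,1],cv2.INTER_LINEAR)
        grad=np.gradient(v,axis=1)
        obs=np.full((len(F),2),np.nan)
        for i in range(len(F)):
            if px[i].min()<2 or px[i,:,1].max()>222: continue
            if sg[i]==0:
                b=cv2.GaussianBlur(v[i][None],(0,0),1)[0] ; h=np.array(b)-0.5*(np.r_[b[8:],[b[-1]]*8]+np.r_[[b[0]]*8,b[:-8]])
                h=h[8:-8]; 
                if len(h)<3: continue
                k=h.argmin()+8
                if h.min()<-8: obs[i]=px[i,k]
            else:
                G=abs(grad[i]) if sg[i]==2 else grad[i]*sg[i]
                k=G[1:-1].argmax()+1
                if G[k]>(1.0 if sg[i]==2 else 2.0):
                    w=np.clip(G[max(0,k-3):k+4],0,None);ks=np.arange(max(0,k-3),k-3+len(w)) if k>=3 else np.arange(len(w))
                    kk=(w*ks).sum()/w.sum() 
                    obs[i]=[np.interp(kk,np.arange(len(s)),px[i,:,0]),np.interp(kk,np.arange(len(s)),px[i,:,1])]
        ok=~np.isnan(obs[:,0])
        def res(x,raw=False):
            cc=camc(x[:6]);P=pts(x[6:])
            p=proj(cc,P/1e3);p2=proj(cc,(P+U)/1e3);n=p2-p;sc=np.linalg.norm(n,axis=1,keepdims=True)
            r=((obs-p)*n/sc).sum(1)/sc[:,0]  # mm
            if raw: return r
            r=r[ok]
            return np.r_[r,x[:3]/.01,x[3:6]/.004*1]
        x=least_squares(res,x,loss='soft_l1',f_scale=.4).x
    r=res(x,True)
    if verbose:
        for k in ('pan','tab','ring','tin'):
            m=(kind==k)&ok;print(k,m.sum(),'med|r|',np.median(abs(r[m])).round(2),end='; ')
        print()
        for k in ('pan','tab'):
            print(k,[ (round(float(np.nanmedian(r[(kind==k)&(U@np.array(u)>.5)])),2)) for u in ((-1,0,0),(1,0,0),(0,1,0),(0,-1,0))])
        print('cam corr',x[:6].round(4))
    print('PAN off',x[6:8].round(2),'TIN',x[8:10].round(2),'tin-ring',(x[8:10]-x[6:8]).round(2))
    return x,camc(x[:6])
E
python3 - <<'E'
from m import *
s=observe();c=cam('wrist',s);im=np.load('pics/w2.npy')
SC=[.5484,.0860,.2018]
x,cc=measure(im,c,SC,(0,2),(25,25))
a=im.copy()
t=np.linspace(0,2*np.pi,200);ci=np.c_[np.cos(t),np.sin(t)]
for r,z,o in ((62,85,x[6:8]),(55,135,x[8:10])):
    p=proj(cc,np.c_[ci*r+o,np.full(200,z)]/1e3)
    cv2.polylines(a,[np.round(p*8).astype(np.int32)],True,(255,0,0),1,cv2.LINE_AA,3)
for P in ([-104,-15],[-104,15]),([104,-15],[104,15]),([-15,109],[15,109]),([-15,-109],[15,-109]):
    p=proj(cc,np.c_[P,[83,83]]/1e3);cv2.polylines(a,[np.round(p*8).astype(np.int32)],False,(0,255,0),1,cv2.LINE_AA,3)
save(a,'ov',(190,0,450,230),3)
E
```

```text
pan 130 med|r| 0.34; tab 23 med|r| 0.32; ring 43 med|r| 0.51; tin 72 med|r| 0.39; 
pan [-0.36, -0.24, -0.2, -0.53]
tab [nan, 0.1, 0.28, 0.84]
cam corr [ 0.0127 -0.0189 -0.0093 -0.0003 -0.0059 -0.0043]
PAN off [-8.63  2.12] TIN [15.82 25.16] tin-ring [24.45 23.04]m.py:68: RuntimeWarning: All-NaN slice encountered
  print(k,[ (round(float(np.nanmedian(r[(kind==k)&(U@np.array(u)>.5)])),2)) for u in ((-1,0,0),(1,0,0),(0,1,0),(0,-1,0))])
```

View pics/ov.png

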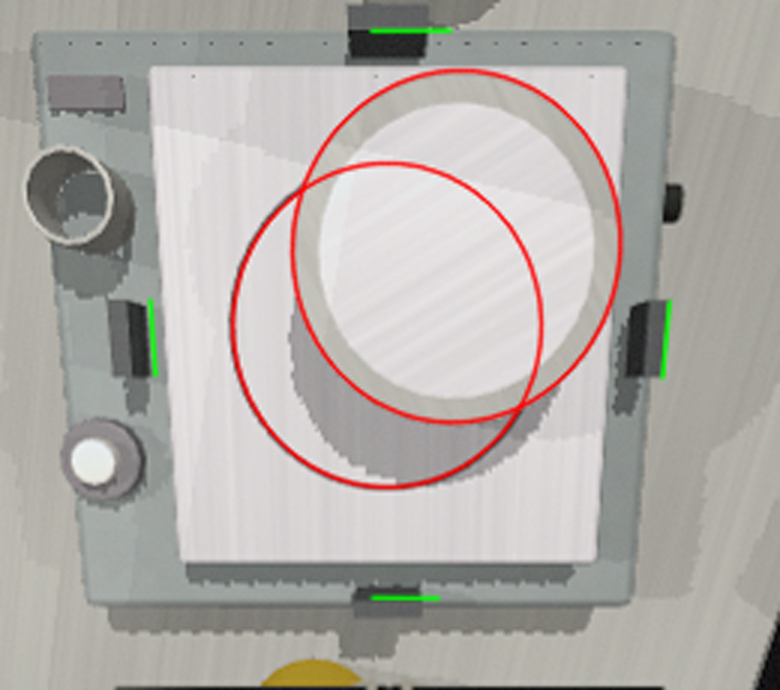

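```bash
sed -i 's/enumerate((7,4,2.5,2.5))/enumerate((4,3,2.5,2.5,2.5))/; s#x\[:3\]/.01,x\[3:6\]/.004\*1#x[:3]/.005,x[3:6]/.003#' m.py
cat >> m.py <<'E'
def overlay(im,cc,x,f):
    a=im.copy()
    t=np.linspace(0,2*np.pi,200);ci=np.c_[np.cos(t),np.sin(t)]
    for r,z,o in ((62,85,x[6:8]),(55,135,x[8:10])):
        p=proj(cc,np.c_[ci*r+o,np.full(200,z)]/1e3)
        cv2.polylines(a,[np.round(p*8).astype(np.int32)],True,(255,0,0),1,cv2.LINE_AA,3)
    for P in ([-104,-15],[-104,15]),([104,-15],[104,15]),([-15,109],[15,109]),([-15,-109],[15,-109]):
        p=proj(cc,np.c_[P,[83,83]]/1e3);cv2.polylines(a,[np.round(p*8).astype(np.int32)],False,(0,255,0),1,cv2.LINE_AA,3)
    P=np.c_[np.array([[-90,-95],[90,-95],[90,95],[-90,95]])+x[6:8],[85]*4]/1e3
    cv2.polylines(a,[np.round(proj(cc,P)*8).astype(np.int32)],True,(0,0,255),1,cv2.LINE_AA,3)
    save(a,f,(190,0,450,230),3)
SC0=[.5484+.0006,.0860-.0021,.2018]
E
python3 - <<'E'
from m import *
s=observe();c=cam('wrist',s);im=np.load('pics/w2.npy')
x,cc=measure(im,c,SC0,(0,2),(25,27))
overlay(im,cc,x,'ov2')
E
```

```text
pan 130 med|r| 0.45; tab 36 med|r| 0.45; ring 43 med|r| 0.5; tin 72 med|r| 0.39; 
pan [-0.62, -0.43, -0.26, -1.24]
tab [0.81, 0.49, 0.3, 0.52]
cam corr [ 0.0031 -0.0044 -0.0042 -0.0033 -0.0005 -0.002 ]
PAN off [-0.22  2.06] TIN [23.39 24.54] tin-ring [23.61 22.48]
```

View pics/ov2.png

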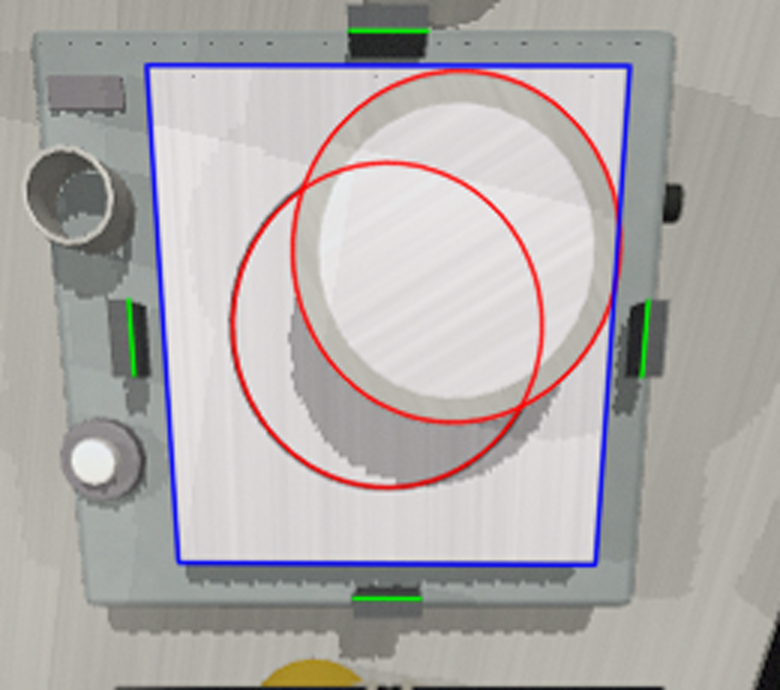

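Call:
apply_moves:
  increments:
    - {"linear":[22,33,0],"turn":[0,0,0],"grip":0}
    - {"linear":[43,66,-10],"turn":[0,0,0],"grip":0}
    - {"linear":[64,99,-40],"turn":[0,0,0],"grip":0}
    - {"linear":[85,131,-75],"turn":[0,0,0],"grip":0}
    - {"linear":[85,131,-115],"turn":[0,0,0],"grip":0}
    - {"linear":[85,131,-150],"turn":[0,0,0],"grip":0}
    - {"linear":[85,131,-170],"turn":[0,0,0],"grip":0}
    - {"linear":[85,131,-175],"turn":[0,0,0],"grip":0}
    - {"linear":[85,131,-175],"turn":[0,0,0],"grip":0}
    - {"linear":[85,131,-175],"turn":[0,0,0],"grip":0}

```text
time: 2.85
tool_pos: [0.6506, 0.1343, 0.1036]
tool_rot: [3.141, -0.003, 0.206]
contact_force: [-0.2, 1.2, 1.0]
opening: 0.0005
```

```bash
cat >> m.py <<'E'
def st():
    s=observe();p=tosc(s['tool_pos'][None],SC0)[0]
    cy,sy=np.cos(SC0[2]),np.sin(SC0[2]);f=s['contact_force']
    print('t',round(s['time'],2),'scale xy',p.round(2),'z',round(s['tool_pos'][2]*1e3,2),'F scale',(f[0]*cy+f[1]*sy).round(2),(-f[0]*sy+f[1]*cy).round(2),f[2].round(2),'pos',s['tool_pos'].round(4),'rot',s['tool_rot'].round(4))
    return s
E
python3 - <<'E'
from m import *
st();snap('side','s2',(250,140,410,300),5)
E
```

```text
t 2.85 scale xy [109.68  29.01] z 103.57 F scale 0.09 1.25 0.96 pos [0.6506 0.1343 0.1036] rot [ 3.1414e+00 -2.7000e-03  2.0630e-01]
```

View pics/s2.png

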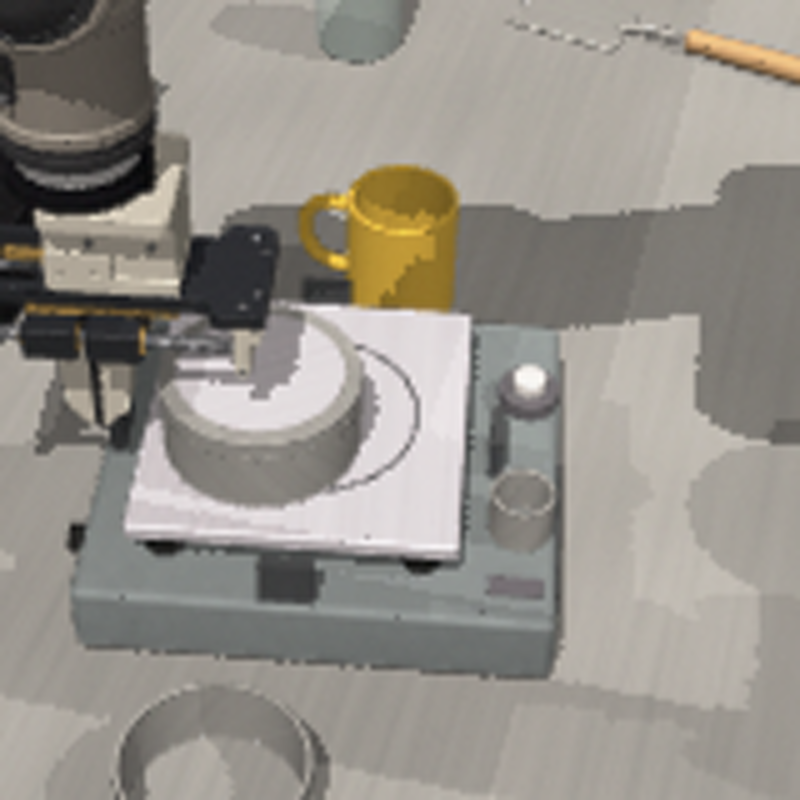

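Call:
apply_moves:
  increments:
    - {"linear":[-2.9,-0.6,0],"turn":[0,0,0],"grip":0}
    - {"linear":[-5.9,-1.2,0],"turn":[0,0,0],"grip":0}
    - {"linear":[-7.8,-1.6,0],"turn":[0,0,0],"grip":0}
    - {"linear":[-9.8,-2.0,0],"turn":[0,0,0],"grip":0}
    - {"linear":[-11.8,-2.4,0],"turn":[0,0,0],"grip":0}
    - {"linear":[-13.7,-2.8,0],"turn":[0,0,0],"grip":0}
    - {"linear":[-15.7,-3.2,0],"turn":[0,0,0],"grip":0}
    - {"linear":[-17.6,-3.6,0],"turn":[0,0,0],"grip":0}

```text
time: 3.7
tool_pos: [0.6329, 0.1302, 0.1019]
tool_rot: [3.142, -0.002, 0.206]
contact_force: [3.2, 1.4, -0.6]
opening: 0.0002
```

Run:
```python
from m import *
st()
```

```text
t 3.7 scale xy [91.46 28.56] z 101.9 F scale 3.41 0.76 -0.55 pos [0.6329 0.1302 0.1019] rot [ 3.1415e+00 -1.5000e-03  2.0580e-01]
```

Call:
apply_moves:
  increments:
    - {"linear":[-2,-0.4,0],"turn":[0,0,0],"grip":0}
    - {"linear":[-3.9,-0.8,0],"turn":[0,0,0],"grip":0}
    - {"linear":[-5.9,-1.2,0],"turn":[0,0,0],"grip":0}
    - {"linear":[-7.8,-1.6,0],"turn":[0,0,0],"grip":0}

```text
time: 4.1
tool_pos: [0.6248, 0.1285, 0.1019]
tool_rot: [3.141, -0.001, 0.206]
contact_force: [5.0, 1.3, -0.6]
opening: 0.0007
```

Call:
apply_moves:
  increments:
    - {"linear":[-2,-0.4,0],"turn":[0,0,0],"grip":0}
    - {"linear":[-3.9,-0.8,0],"turn":[0,0,0],"grip":0}
    - {"linear":[-5.9,-1.2,0],"turn":[0,0,0],"grip":0}

```text
time: 4.4
tool_pos: [0.6188, 0.1273, 0.1019]
tool_rot: [3.142, -0.001, 0.206]
contact_force: [5.0, 0.5, 0.2]
opening: 0.0005
```

Run:
```python
from m import *
st()
```

```text
t 4.4 scale xy [77.06 28.55] z 101.88 F scale 4.99 -0.48 0.15 pos [0.6188 0.1273 0.1019] rot [ 3.1415e+00 -6.0000e-04  2.0580e-01]
```

Call:
apply_moves:
  increments:
    - {"linear":[-2,-0.4,0],"turn":[0,0,0],"grip":0}
    - {"linear":[-3.9,-0.8,0],"turn":[0,0,0],"grip":0}
    - {"linear":[-5.9,-1.2,0],"turn":[0,0,0],"grip":0}
    - {"linear":[-7.8,-1.6,0],"turn":[0,0,0],"grip":0}
    - {"linear":[-9.8,-2.0,0],"turn":[0,0,0],"grip":0}
    - {"linear":[-11.8,-2.4,0],"turn":[0,0,0],"grip":0}
    - {"linear":[-12.7,-2.6,0],"turn":[0,0,0],"grip":0}
    - {"linear":[-12.7,-2.6,0],"turn":[0,0,0],"grip":0}

```text
time: 5.2
tool_pos: [0.6059, 0.1247, 0.1018]
tool_rot: [3.142, -0.0, 0.206]
contact_force: [3.6, 0.6, 0.5]
opening: 0.0006
```

Run:
```python
from m import *
st()
```

```text
t 5.2 scale xy [63.93 28.57] z 101.85 F scale 3.69 -0.15 0.49 pos [0.6059 0.1247 0.1018] rot [ 3.1416 -0.      0.2058]
```

Call:
apply_moves:
  increments:
    - {"linear":[2,0.4,0],"turn":[0,0,0],"grip":0}
    - {"linear":[3.9,0.8,0],"turn":[0,0,0],"grip":0}
    - {"linear":[5.9,1.2,0],"turn":[0,0,0],"grip":0}
    - {"linear":[9,1.8,0],"turn":[0,0,0],"grip":0}
    - {"linear":[13,2.6,0],"turn":[0,0,0],"grip":0}
    - {"linear":[16,3.2,20],"turn":[0,0,0],"grip":0}
    - {"linear":[16,3.2,60],"turn":[0,0,0],"grip":0}
    - {"linear":[-12,21,62],"turn":[0,0,0],"grip":0}
    - {"linear":[-45,44,62],"turn":[0,0,0],"grip":0}
    - {"linear":[-82,59,62],"turn":[0,0,0],"grip":0}

```text
time: 6.2
tool_pos: [0.5233, 0.1846, 0.1637]
tool_rot: [-3.141, -0.0, 0.205]
contact_force: [0.3, 0.7, 1.2]
opening: 0.0008
```

Call:
apply_moves:
  increments:
    - {"linear":[0,0,0],"turn":[0,0,0],"grip":0}
    - {"linear":[0,0,-15],"turn":[0,0,0],"grip":0}
    - {"linear":[0,0,-40],"turn":[0,0,0],"grip":0}
    - {"linear":[0,0,-60],"turn":[0,0,0],"grip":0}
    - {"linear":[0,0,-62],"turn":[0,0,0],"grip":0}
    - {"linear":[0,0,-62],"turn":[0,0,0],"grip":0}

```text
time: 6.8
tool_pos: [0.5244, 0.1835, 0.1016]
tool_rot: [3.141, 0.001, 0.206]
contact_force: [0.7, 0.1, 1.0]
opening: 0.0004
```

Run:
```python
from m import *
st();snap('side','s3',(250,140,410,300),5)
```

```text
t 6.8 scale xy [ -4.09 102.54] z 101.63 F scale 0.66 -0.06 1.02 pos [0.5244 0.1835 0.1016] rot [3.1415e+00 7.0000e-04 2.0560e-01]
```

View pics/s3.png

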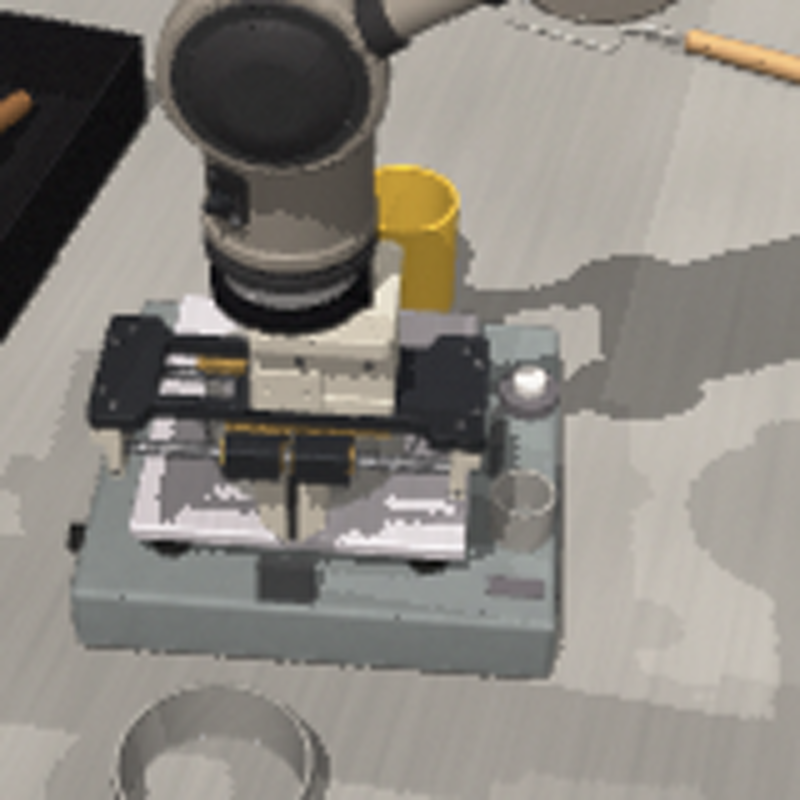

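Call:
apply_moves:
  increments:
    - {"linear":[0.8,-3.9,0],"turn":[0,0,0],"grip":0}
    - {"linear":[1.6,-7.8,0],"turn":[0,0,0],"grip":0}
    - {"linear":[2,-9.8,0],"turn":[0,0,0],"grip":0}
    - {"linear":[2.4,-11.8,0],"turn":[0,0,0],"grip":0}
    - {"linear":[2.8,-13.7,0],"turn":[0,0,0],"grip":0}
    - {"linear":[3.2,-15.7,0],"turn":[0,0,0],"grip":0}

```text
time: 7.45
tool_pos: [0.5273, 0.168, 0.1018]
tool_rot: [-3.141, -0.0, 0.206]
contact_force: [-0.2, 1.2, 0.1]
opening: 0.0003
```

Call:
apply_moves:
  increments:
    - {"linear":[0.4,-2,0],"turn":[0,0,0],"grip":0}
    - {"linear":[0.8,-3.9,0],"turn":[0,0,0],"grip":0}

```text
time: 7.65
tool_pos: [0.528, 0.1643, 0.1018]
tool_rot: [-3.141, -0.0, 0.206]
contact_force: [-0.3, 1.6, 2.3]
opening: 0.0004
```

Call:
apply_moves:
  increments:
    - {"linear":[0.4,-2,0],"turn":[0,0,0],"grip":0}
    - {"linear":[0.8,-3.9,0],"turn":[0,0,0],"grip":0}
    - {"linear":[1.2,-5.9,0],"turn":[0,0,0],"grip":0}

```text
time: 7.95
tool_pos: [0.5292, 0.1585, 0.1018]
tool_rot: [-3.141, -0.0, 0.206]
contact_force: [-0.8, 4.9, 2.1]
opening: 0.0009
```

Run:
```python
from m import *
st()
```

```text
t 7.95 scale xy [-4.45 77.04] z 101.82 F scale 0.19 4.96 2.06 pos [0.5292 0.1585 0.1018] rot [-3.141e+00 -2.000e-04  2.059e-01]
```

Call:
apply_moves:
  increments:
    - {"linear":[0.4,-2,0],"turn":[0,0,0],"grip":0}
    - {"linear":[0.8,-3.9,0],"turn":[0,0,0],"grip":0}
    - {"linear":[1.2,-5.9,0],"turn":[0,0,0],"grip":0}
    - {"linear":[1.6,-7.8,0],"turn":[0,0,0],"grip":0}

```text
time: 8.35
tool_pos: [0.5308, 0.1509, 0.1019]
tool_rot: [-3.141, -0.0, 0.206]
contact_force: [-1.3, 7.1, 3.2]
opening: 0.0007
```

Call:
apply_moves:
  increments:
    - {"linear":[0.4,-2,0],"turn":[0,0,0],"grip":0}
    - {"linear":[0.8,-3.9,0],"turn":[0,0,0],"grip":0}
    - {"linear":[1.2,-5.9,0],"turn":[0,0,0],"grip":0}

```text
time: 8.65
tool_pos: [0.532, 0.1451, 0.1019]
tool_rot: [-3.141, -0.0, 0.206]
contact_force: [-1.8, 7.0, 2.1]
opening: 0.0005
```

Call:
apply_moves:
  increments:
    - {"linear":[0.4,-2,0],"turn":[0,0,0],"grip":0}
    - {"linear":[0.8,-3.9,0],"turn":[0,0,0],"grip":0}
    - {"linear":[1.2,-5.9,0],"turn":[0,0,0],"grip":0}
    - {"linear":[1.5,-7.4,0],"turn":[0,0,0],"grip":0}

```text
time: 9.05
tool_pos: [0.5336, 0.1376, 0.1019]
tool_rot: [-3.141, -0.001, 0.206]
contact_force: [-0.6, 6.6, 3.4]
opening: 0.0003
```

Run:
```python
from m import *
st()
```

```text
t 9.05 scale xy [-4.37 55.74] z 101.91 F scale 0.77 6.57 3.44 pos [0.5336 0.1376 0.1019] rot [-3.1406e+00 -5.0000e-04  2.0570e-01]
```

Call:
apply_moves:
  increments:
    - {"linear":[-0.4,2,0],"turn":[0,0,0],"grip":0}
    - {"linear":[-0.8,3.9,0],"turn":[0,0,0],"grip":0}
    - {"linear":[-1.2,5.9,0],"turn":[0,0,0],"grip":0}
    - {"linear":[-1.8,9,0],"turn":[0,0,0],"grip":0}
    - {"linear":[-2.8,14,0],"turn":[0,0,0],"grip":0}
    - {"linear":[-3,15,25],"turn":[0,0,0],"grip":0}
    - {"linear":[-3,15,70],"turn":[0,0,0],"grip":0}
    - {"linear":[5,-15,105],"turn":[0,0,0],"grip":0}
    - {"linear":[12,-50,135],"turn":[0,0,0],"grip":0}
    - {"linear":[21,-90,160],"turn":[0,0,0],"grip":0}

```text
time: 10.05
tool_pos: [0.5547, 0.0469, 0.2638]
tool_rot: [3.141, -0.002, 0.208]
contact_force: [1.0, -1.1, -0.1]
opening: 0.0008
```

Call:
apply_moves:
  increments:
    - {"linear":[8,-32,8],"turn":[0,0,0],"grip":0}
    - {"linear":[12,-48,13],"turn":[0,0,0],"grip":0}
    - {"linear":[12,-48,13],"turn":[0,0,0],"grip":0}
    - {"linear":[12,-48,13],"turn":[0,0,0],"grip":0}

```text
time: 10.45
tool_pos: [0.5661, -0.0001, 0.2739]
tool_rot: [-3.14, 0.001, 0.206]
contact_force: [0.6, 0.8, -0.1]
opening: 0.0001
```

Run:
```python
from m import *
s=st();im=snap('wrist','w3');c=cam('wrist',s)
x,cc=measure(im,c,SC0,(-4,-2),(-4,0));overlay(im,cc,x,'ov3')
```

```text
t 10.45 scale xy [ -0.13 -85.71] z 273.86 F scale 0.71 0.67 -0.09 pos [ 5.661e-01 -1.000e-04  2.739e-01] rot [-3.1404e+00  1.5000e-03  2.0560e-01]
pan 132 med|r| 0.67; tab 36 med|r| 0.51; ring 44 med|r| 0.29; tin 72 med|r| 0.85; 
pan [-0.77, -0.45, -0.21, -1.28]
tab [0.44, 0.32, 0.43, 0.76]
cam corr [ 0.001   0.0009 -0.0025 -0.     -0.0026 -0.0023]
PAN off [-3.92 -3.93] TIN [-2.59 -0.02] tin-ring [1.34 3.91]
```

View pics/ov3.png

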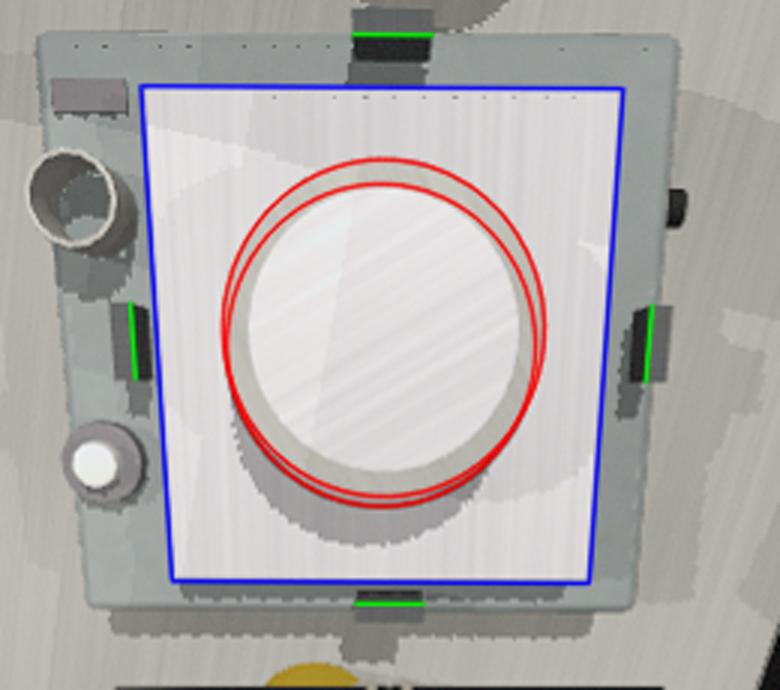

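```bash
sed -i "s/F.append(('ring',62\*u+\[0,0,85\],u,0)); F/F/; s/for k in ('pan','tab','ring','tin')/for k in ('pan','tab','tin')/" m.py
python3 - <<'E'
from m import *
s=observe();im=np.load('pics/w3.npy');c=cam('wrist',s)
for t in ((-4,0),(-4,4),(-2,2),(-6,-2)):
    x,cc=measure(im,c,SC0,(-4,-4),t,t==(-4,0))
overlay(im,cc,x,'ov3')
save(im,'w3c',(250,40,390,180),5)
E
```

```text
pan 132 med|r| 0.62; tab 36 med|r| 0.66; tin 72 med|r| 0.91; 
pan [-0.7, -0.4, -0.44, -0.9]
tab [0.5, 0.65, 0.58, 1.08]
cam corr [-0.0008  0.0004 -0.0016 -0.0004 -0.0013 -0.0023]
PAN off [-3.66 -3.74] TIN [-2.39 -0.2 ] tin-ring [1.27 3.54]
PAN off [-3.67 -3.81] TIN [-2.39 -0.03] tin-ring [1.28 3.78]
PAN off [-3.74 -3.72] TIN [-2.48 -0.2 ] tin-ring [1.26 3.52]
PAN off [-3.81 -3.75] TIN [-2.53 -0.26] tin-ring [1.28 3.49]
```

View pics/ov3.png

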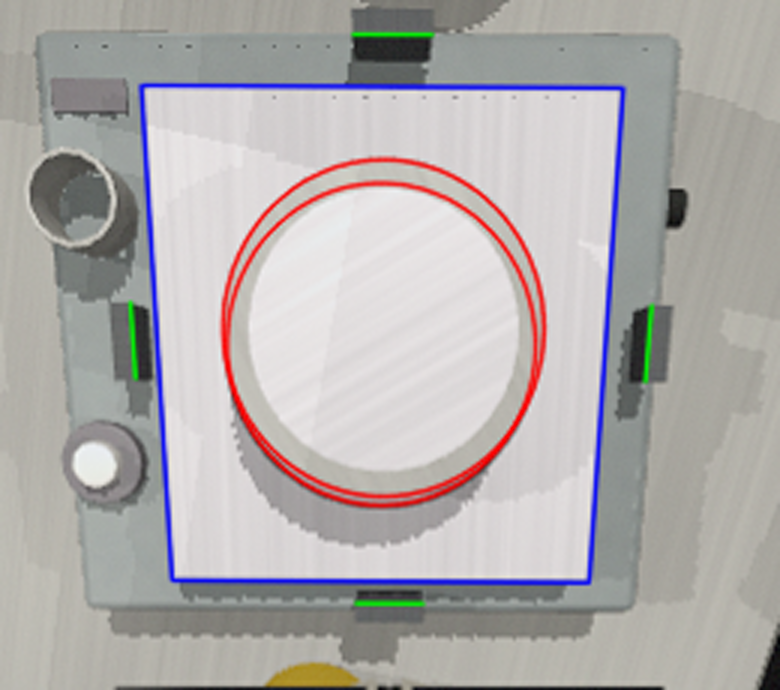

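View pics/w3c.png

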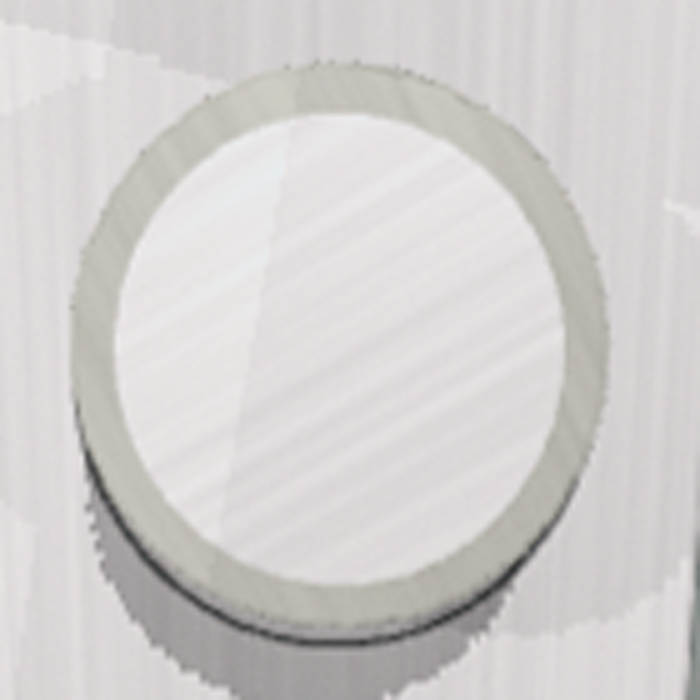

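```bash
cat >> m.py <<'E'
def ringfit(im,cc,x,a0=200,a1=330,R=3,thr=12):
    g=cv2.cvtColor(im,cv2.COLOR_RGB2GRAY).astype(np.float32)
    obs=[];s=np.arange(-R,R+.01,.1)
    for a in np.deg2rad(np.arange(a0,a1,3)):
        u=np.array([np.cos(a),np.sin(a)])
        p=proj(cc,np.c_[x[6:8]+u*(62+s)[:,None],np.full(len(s),85)]/1e3).astype(np.float32)
        v=cv2.remap(g,p[None,:,0],p[None,:,1],cv2.INTER_LINEAR)[0]
        k=v.argmin()
        if 3<k<len(s)-4 and v[k]<85+0*thr: obs.append(x[6:8]+u*(62+s[k]))
    obs=np.array(obs)
    r=least_squares(lambda q:np.hypot(*(obs-q).T)-62,x[6:8],loss='soft_l1',f_scale=.3)
    print('ring n',len(obs),'ctr',r.x.round(2),'res',np.median(abs(r.fun)).round(2),'tin-ring',(x[8:10]-r.x).round(2))
    return obs
E
python3 - <<'E'
from m import *
s=observe();im=np.load('pics/w3.npy');c=cam('wrist',s)
x,cc=measure(im,c,SC0,(-4,-4),(-3,0),False)
ringfit(im,cc,x)
im=np.load('pics/w2.npy');s['tool_pos']=np.array([ 0.56703999,-0.00116128 , 0.27524582]);s['tool_rot']=np.array([ 3.14066496e+00,9.67135167e-04,2.01555272e-01])
x,cc=measure(im,cam('wrist',s),SC0,(0,2),(25,27),False)
ringfit(im,cc,x,140,310)
E
```

```text
PAN off [-3.73 -3.7 ] TIN [-2.48 -0.18] tin-ring [1.25 3.53]
ring n 24 ctr [-3.98 -4.25] res 0.17 tin-ring [1.5  4.07]
PAN off [0.03 2.05] TIN [27.07 32.29] tin-ring [27.04 30.25]
ring n 5 ctr [0.96 1.74] res 0.1 tin-ring [26.11 30.56]
```

Call:
apply_moves:
  increments:
    - {"linear":[-9,40,-20],"turn":[0,0,0],"grip":0}
    - {"linear":[-18,80,-50],"turn":[0,0,0],"grip":0}
    - {"linear":[-27,120,-80],"turn":[0,0,0],"grip":0}
    - {"linear":[-36,162,-105],"turn":[0,0,0],"grip":0}
    - {"linear":[-36,162,-110],"turn":[0,0,0],"grip":0}
    - {"linear":[-36,162,-140],"turn":[0,0,0],"grip":0}
    - {"linear":[-36,162,-165],"turn":[0,0,0],"grip":0}
    - {"linear":[-36,162,-172],"turn":[0,0,0],"grip":0}
    - {"linear":[-36,162,-172],"turn":[0,0,0],"grip":0}
    - {"linear":[-36,162,-172],"turn":[0,0,0],"grip":0}

```text
time: 11.5
tool_pos: [0.5312, 0.1614, 0.1038]
tool_rot: [3.142, -0.002, 0.206]
contact_force: [-0.1, -0.1, 0.7]
opening: 0.0006
```

Run:
```python
from m import *
st()
```

```text
t 11.5 scale xy [-1.96 79.46] z 103.79 F scale -0.1 -0.1 0.71 pos [0.5312 0.1614 0.1038] rot [ 3.1415e+00 -1.6000e-03  2.0600e-01]
```

Call:
apply_moves:
  increments:
    - {"linear":[0.8,-4,0],"turn":[0,0,0],"grip":0}
    - {"linear":[1.6,-8,0],"turn":[0,0,0],"grip":0}
    - {"linear":[2.4,-12,0],"turn":[0,0,0],"grip":0}
    - {"linear":[2.9,-14,0],"turn":[0,0,0],"grip":0}
    - {"linear":[3.3,-16,0],"turn":[0,0,0],"grip":0}
    - {"linear":[3.7,-18,0],"turn":[0,0,0],"grip":0}
    - {"linear":[4.1,-20,0],"turn":[0,0,0],"grip":0}
    - {"linear":[4.5,-22,0],"turn":[0,0,0],"grip":0}
    - {"linear":[4.9,-24,0],"turn":[0,0,0],"grip":0}

```text
time: 12.4
tool_pos: [0.5355, 0.1376, 0.103]
tool_rot: [-3.141, -0.001, 0.206]
contact_force: [-2.9, 7.7, 4.8]
opening: 0.0004
```

Run:
```python
from m import *
st()
```

```text
t 12.4 scale xy [-2.42 55.34] z 103.05 F scale -1.3 8.17 4.76 pos [0.5355 0.1376 0.103 ] rot [-3.1408e+00 -7.0000e-04  2.0590e-01]
```

Call:
apply_moves:
  increments:
    - {"linear":[0.3,-1.3,0],"turn":[0,0,0],"grip":0}
    - {"linear":[0.6,-2.6,0],"turn":[0,0,0],"grip":0}
    - {"linear":[0.8,-3.4,0],"turn":[0,0,0],"grip":0}
    - {"linear":[0.8,-3.4,0],"turn":[0,0,0],"grip":0}

```text
time: 12.8
tool_pos: [0.5362, 0.1346, 0.1031]
tool_rot: [-3.14, -0.001, 0.206]
contact_force: [-1.1, 6.7, 4.0]
opening: 0.0004
```

Run:
```python
from m import *
st()
```

```text
t 12.8 scale xy [-2.36 52.21] z 103.07 F scale 0.3 6.8 3.97 pos [0.5362 0.1346 0.1031] rot [-3.1403e+00 -7.0000e-04  2.0580e-01]
```

Call:
apply_moves:
  increments:
    - {"linear":[-0.4,2,0],"turn":[0,0,0],"grip":0}
    - {"linear":[-0.8,3.9,0],"turn":[0,0,0],"grip":0}
    - {"linear":[-1.2,5.9,0],"turn":[0,0,0],"grip":0}
    - {"linear":[-1.8,9,0],"turn":[0,0,0],"grip":0}
    - {"linear":[-2.8,14,0],"turn":[0,0,0],"grip":0}
    - {"linear":[-3,15,25],"turn":[0,0,0],"grip":0}
    - {"linear":[-3,15,65],"turn":[0,0,0],"grip":0}
    - {"linear":[30,0,65],"turn":[0,0,0],"grip":0}
    - {"linear":[65,-22,65],"turn":[0,0,0],"grip":0}
    - {"linear":[94,-38,65],"turn":[0,0,0],"grip":0}

```text
time: 13.8
tool_pos: [0.6316, 0.0948, 0.1682]
tool_rot: [3.141, -0.001, 0.206]
contact_force: [0.5, 0.3, -1.2]
opening: 0.0002
```

Call:
apply_moves:
  increments:
    - {"linear":[0,0,0],"turn":[0,0,0],"grip":0}
    - {"linear":[0,0,-20],"turn":[0,0,0],"grip":0}
    - {"linear":[0,0,-50],"turn":[0,0,0],"grip":0}
    - {"linear":[0,0,-64],"turn":[0,0,0],"grip":0}
    - {"linear":[0,0,-65],"turn":[0,0,0],"grip":0}
    - {"linear":[0,0,-65],"turn":[0,0,0],"grip":0}

```text
time: 14.4
tool_pos: [0.6303, 0.0961, 0.1033]
tool_rot: [3.142, -0.0, 0.206]
contact_force: [-0.2, 0.0, 1.0]
opening: 0.0004
```

Run:
```python
from m import *
st()
```

```text
t 14.4 scale xy [82.09 -4.35] z 103.26 F scale -0.22 0.05 1.01 pos [0.6303 0.0961 0.1033] rot [ 3.1415e+00 -3.0000e-04  2.0620e-01]
```

Push to TCP x ≈ 62.5 (19.6 mm).

Call:
apply_moves:
  increments:
    - {"linear":[-3.9,-0.8,0],"turn":[0,0,0],"grip":0}
    - {"linear":[-7.8,-1.6,0],"turn":[0,0,0],"grip":0}
    - {"linear":[-9.8,-2,0],"turn":[0,0,0],"grip":0}
    - {"linear":[-11.8,-2.4,0],"turn":[0,0,0],"grip":0}
    - {"linear":[-13.7,-2.8,0],"turn":[0,0,0],"grip":0}
    - {"linear":[-15.7,-3.2,0],"turn":[0,0,0],"grip":0}
    - {"linear":[-17.6,-3.6,0],"turn":[0,0,0],"grip":0}
    - {"linear":[-19.2,-3.9,0],"turn":[0,0,0],"grip":0}
    - {"linear":[-19.2,-3.9,0],"turn":[0,0,0],"grip":0}

```text
time: 15.3
tool_pos: [0.6116, 0.0919, 0.1034]
tool_rot: [3.141, -0.002, 0.206]
contact_force: [4.8, 1.2, 3.5]
opening: 0.0004
```

Run:
```python
from m import *
st()
```

```text
t 15.3 scale xy [62.92 -4.74] z 103.37 F scale 4.93 0.19 3.45 pos [0.6116 0.0919 0.1034] rot [ 3.1413e+00 -1.9000e-03  2.0580e-01]
```

Call:
apply_moves:
  increments:
    - {"linear":[2,0.4,0],"turn":[0,0,0],"grip":0}
    - {"linear":[3.9,0.8,0],"turn":[0,0,0],"grip":0}
    - {"linear":[5.9,1.2,0],"turn":[0,0,0],"grip":0}
    - {"linear":[9,1.8,0],"turn":[0,0,0],"grip":0}
    - {"linear":[13,2.6,0],"turn":[0,0,0],"grip":0}
    - {"linear":[16,3.2,25],"turn":[0,0,0],"grip":0}
    - {"linear":[16,3.2,65],"turn":[0,0,0],"grip":0}
    - {"linear":[-5,-25,100],"turn":[0,0,0],"grip":0}
    - {"linear":[-25,-58,135],"turn":[0,0,0],"grip":0}
    - {"linear":[-45,-91,165],"turn":[0,0,0],"grip":0}

```text
time: 16.3
tool_pos: [0.5657, 0.0009, 0.2685]
tool_rot: [3.142, 0.0, 0.207]
contact_force: [0.7, -1.0, -0.1]
opening: 0.0004
```

Call:
apply_moves:
  increments:
    - {"linear":[0,-1,6],"turn":[0,0,0],"grip":0}
    - {"linear":[0,-1,6],"turn":[0,0,0],"grip":0}
    - {"linear":[0,-1,6],"turn":[0,0,0],"grip":0}

```text
time: 16.6
tool_pos: [0.5663, 0.0012, 0.2719]
tool_rot: [-3.141, 0.002, 0.206]
contact_force: [0.5, 0.4, 0.6]
opening: 0.0003
```

Run:
```python
from m import *
s=st();im=snap('wrist','w4');c=cam('wrist',s)
x,cc=measure(im,c,SC0,(-4,-4),(-4,-4));overlay(im,cc,x,'ov4');ringfit(im,cc,x)
save(im,'w4c',(250,40,390,180),5)
```

```text
t 16.6 scale xy [  0.4  -84.53] z 271.92 F scale 0.55 0.28 0.65 pos [0.5663 0.0012 0.2719] rot [-3.1406e+00  1.6000e-03  2.0620e-01]
pan 132 med|r| 0.38; tab 36 med|r| 0.73; tin 72 med|r| 0.51; 
pan [-0.44, -0.34, -0.31, -0.6]
tab [0.58, 0.63, 0.48, 1.08]
cam corr [-0.0028 -0.0012 -0.0003 -0.0007 -0.0008 -0.003 ]
PAN off [-3.39 -3.71] TIN [-2.06 -2.93] tin-ring [1.33 0.78]Traceback (most recent call last):
  File "<stdin>", line 3, in <module>
  File "m.py", line 99, in ringfit
    r=least_squares(lambda q:np.hypot(*(obs-q).T)-62,x[6:8],loss='soft_l1',f_scale=.3)
    return func(*args, **kwargs)
    vector_fun = VectorFunction(
        fun_wrapped,
    ...<6 lines>...
        workers=workers
    )
    self._update_fun()
    ~~~~~~~~~~~~~~~~^^
    self.f = self.fun_wrapped(xp_copy(self.x))
             ~~~~~~~~~~~~~~~~^^^^^^^^^^^^^^^^^
    return np.atleast_1d(self.fun(x))
                         ~~~~~~~~^^^
    return self.f(x, *self.args, **self.kwargs)
           ~~~~~~^^^^^^^^^^^^^^^^^^^^^^^^^^^^^^
  File "m.py", line 99, in <lambda>
    r=least_squares(lambda q:np.hypot(*(obs-q).T)-62,x[6:8],loss='soft_l1',f_scale=.3)
                                        ~~~^~
ValueError: operands could not be broadcast together with shapes (0,) (2,)
```

View pics/ov4.png

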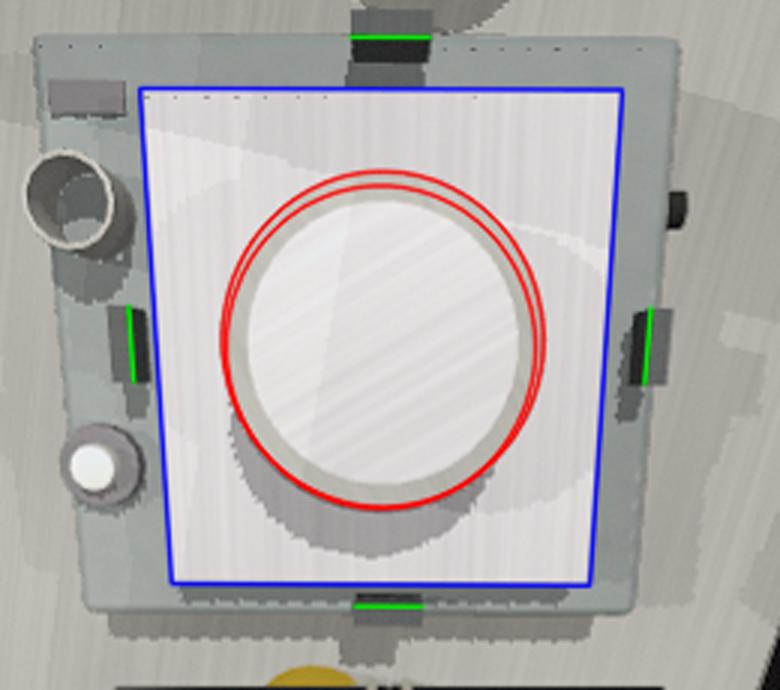

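```bash
python3 - <<'E'
s=open('m.py').read()
s=s.replace("F.append(('tin',55*u+[0,0,135],u,2))","F.append(('tin',55*u+[0,0,135],u,2)); F.append(('lid',46.2*u+[0,0,135],u,-1))")
s=s.replace("isT=kind=='tin'","isT=np.isin(kind,['tin','lid'])")
s=s.replace("P[isT,:2]+=q[2:4];return P","P[isT,:2]+=q[2:4]\n        for k,d in zip(('pan','tab','lid','tin'),q[4:8]): m=kind==k;P[m]+=U[m]*d\n        return P")
s=s.replace("x=np.r_[np.zeros(6),pan,tin]","x=np.r_[np.zeros(6),pan,tin,np.zeros(4)]")
s=s.replace("x[3:6]/.003]","x[3:6]/.003,x[10:14]/.5]")
s=s.replace("('pan','tab','tin'):","('pan','tab','tin','lid'):")
s=s.replace("print('cam corr',x[:6].round(4))","print('cam corr',x[:6].round(4),'d pan tab lid tin',x[10:].round(2))")
s=s.replace("    obs=np.array(obs)\n","    obs=np.array(obs)\n    if len(obs)<5: print('ring n',len(obs));return\n")
open('m.py','w').write(s)
E
python3 - <<'E'
from m import *
s=observe();im=np.load('pics/w4.npy');c=cam('wrist',s)
x,cc=measure(im,c,SC0,(-4,-4),(-3,-3));overlay(im,cc,x,'ov4');ringfit(im,cc,x,thr=0)
s['tool_pos']=np.array([.5661,-.0001,.2739]);s['tool_rot']=np.array([-3.1404,.0015,.2056])
im=np.load('pics/w3.npy');x,cc=measure(im,cam('wrist',s),SC0,(-4,-4),(-3,0));ringfit(im,cc,x)
s['tool_pos']=np.array([ 0.56703999,-0.00116128 , 0.27524582]);s['tool_rot']=np.array([ 3.14066496e+00,9.67135167e-04,2.01555272e-01])
im=np.load('pics/w2.npy');x,cc=measure(im,cam('wrist',s),SC0,(0,2),(24,25));ringfit(im,cc,x,140,310)
save(np.load('pics/w4.npy'),'w4c',(250,40,390,180),5)
E
```

```text
pan 132 med|r| 0.25; tab 36 med|r| 0.24; tin 72 med|r| 0.29; lid 72 med|r| 0.13; 
pan [-0.02, 0.0, -0.01, 0.03]
tab [-0.07, -0.09, -0.0, 0.05]
cam corr [-0.0021 -0.0018 -0.0011 -0.0013 -0.0016 -0.0015] d pan tab lid tin [-0.98  0.04 -0.12  0.14]
PAN off [-3.3  -3.25] TIN [-1.89 -2.83] tin-ring [1.4  0.42]
ring n 0
pan 132 med|r| 0.25; tab 36 med|r| 0.24; tin 72 med|r| 0.33; lid 72 med|r| 0.25; 
pan [0.03, 0.03, 0.03, -0.14]
tab [-0.06, -0.12, 0.12, 0.29]
cam corr [-0.0012  0.0015 -0.0032  0.     -0.0025 -0.0002] d pan tab lid tin [-1.17  0.05 -0.23  0.58]
PAN off [-3.48 -3.31] TIN [-2.4  -0.02] tin-ring [1.08 3.29]
ring n 27 ctr [-3.94 -3.4 ] res 0.2 tin-ring [1.54 3.39]
pan 131 med|r| 0.26; tab 36 med|r| 0.17; tin 72 med|r| 0.46; lid 72 med|r| 0.12; 
pan [0.07, 0.12, -0.05, -0.26]
tab [0.16, 0.12, -0.08, -0.07]
cam corr [-0.002  -0.0008 -0.0039 -0.0008 -0.0017 -0.001 ] d pan tab lid tin [-0.89  0.04 -0.11  0.18]
PAN off [0.02 2.42] TIN [23.18 23.95] tin-ring [23.16 21.53]
ring n 5 ctr [0.7  2.38] res 0.13 tin-ring [22.48 21.57]
```

View pics/w4c.png

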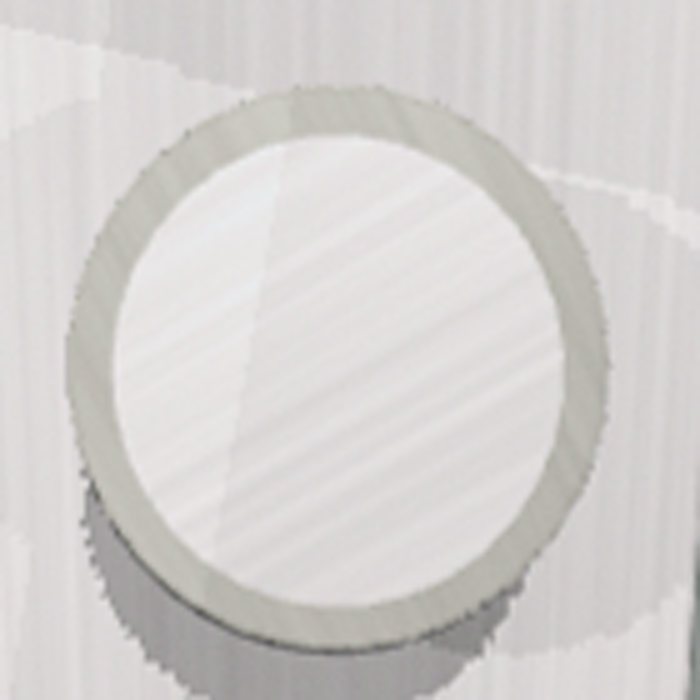

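Call:
apply_moves:
  increments:
    - {"linear":[21,32,-20],"turn":[0,0,0],"grip":0}
    - {"linear":[42,64,-55],"turn":[0,0,0],"grip":0}
    - {"linear":[64,96,-90],"turn":[0,0,0],"grip":0}
    - {"linear":[64,96,-110],"turn":[0,0,0],"grip":0}
    - {"linear":[64,96,-140],"turn":[0,0,0],"grip":0}
    - {"linear":[64,96,-162],"turn":[0,0,0],"grip":0}
    - {"linear":[64,96,-169],"turn":[0,0,0],"grip":0}
    - {"linear":[64,96,-169],"turn":[0,0,0],"grip":0}
    - {"linear":[64,96,-169],"turn":[0,0,0],"grip":0}

```text
time: 17.55
tool_pos: [0.6309, 0.0969, 0.1047]
tool_rot: [3.142, -0.001, 0.206]
contact_force: [0.4, 1.4, -0.4]
opening: 0.0005
```

Run:
```python
from m import *
st()
```

```text
t 17.55 scale xy [82.89 -3.69] z 104.71 F scale 0.66 1.26 -0.41 pos [0.6309 0.0969 0.1047] rot [ 3.1415e+00 -1.0000e-03  2.0620e-01]
```

Call:
apply_moves:
  increments:
    - {"linear":[-3.9,-0.8,0],"turn":[0,0,0],"grip":0}
    - {"linear":[-7.8,-1.6,0],"turn":[0,0,0],"grip":0}
    - {"linear":[-9.8,-2,0],"turn":[0,0,0],"grip":0}
    - {"linear":[-11.8,-2.4,0],"turn":[0,0,0],"grip":0}
    - {"linear":[-13.7,-2.8,0],"turn":[0,0,0],"grip":0}
    - {"linear":[-15.7,-3.2,0],"turn":[0,0,0],"grip":0}
    - {"linear":[-17.6,-3.6,0],"turn":[0,0,0],"grip":0}
    - {"linear":[-19.6,-4,0],"turn":[0,0,0],"grip":0}
    - {"linear":[-20.9,-4.3,0],"turn":[0,0,0],"grip":0}

```text
time: 18.45
tool_pos: [0.6104, 0.0923, 0.1048]
tool_rot: [3.141, -0.003, 0.206]
contact_force: [5.5, 1.7, 2.1]
opening: 0.0006
```

Call:
apply_moves:
  increments:
    - {"linear":[0,0,0],"turn":[0,0,0],"grip":0}

```text
time: 18.55
tool_pos: [0.6103, 0.0923, 0.1048]
tool_rot: [3.141, -0.002, 0.206]
contact_force: [5.2, 1.1, 1.9]
opening: 0.0002
```

Run:
```python
from m import *
st()
```

```text
t 18.55 scale xy [61.73 -4.08] z 104.77 F scale 5.3 0.08 1.86 pos [0.6103 0.0923 0.1048] rot [ 3.1413e+00 -2.5000e-03  2.0570e-01]
```

Call:
apply_moves:
  increments:
    - {"linear":[-0.4,-0.1,0],"turn":[0,0,0],"grip":0}
    - {"linear":[2,0.4,0],"turn":[0,0,0],"grip":0}
    - {"linear":[3.9,0.8,0],"turn":[0,0,0],"grip":0}
    - {"linear":[5.9,1.2,0],"turn":[0,0,0],"grip":0}
    - {"linear":[9,1.8,0],"turn":[0,0,0],"grip":0}
    - {"linear":[13,2.6,0],"turn":[0,0,0],"grip":0}
    - {"linear":[16,3.2,25],"turn":[0,0,0],"grip":0}
    - {"linear":[16,3.2,63],"turn":[0,0,0],"grip":0}
    - {"linear":[-5,-28,63],"turn":[0,0,0],"grip":0}
    - {"linear":[-26,-60,63],"turn":[0,0,0],"grip":0}

```text
time: 19.55
tool_pos: [0.5837, 0.0322, 0.1679]
tool_rot: [3.141, -0.002, 0.208]
contact_force: [0.1, -0.1, 0.2]
opening: 0.0007
```

Call:
apply_moves:
  increments:
    - {"linear":[-22,-32,0],"turn":[0,0,0],"grip":0}
    - {"linear":[-22,-32,0],"turn":[0,0,0],"grip":0}
    - {"linear":[-22,-32,-20],"turn":[0,0,0],"grip":0}
    - {"linear":[-22,-32,-50],"turn":[0,0,0],"grip":0}
    - {"linear":[-22,-32,-62],"turn":[0,0,0],"grip":0}
    - {"linear":[-22,-32,-63],"turn":[0,0,0],"grip":0}
    - {"linear":[-22,-32,-63],"turn":[0,0,0],"grip":0}

```text
time: 20.25
tool_pos: [0.5621, 0.0005, 0.1045]
tool_rot: [3.142, -0.0, 0.206]
contact_force: [0.8, -0.5, 0.8]
opening: 0.0006
```

Run:
```python
from m import *
st()
```

```text
t 20.25 scale xy [ -3.92 -84.33] z 104.53 F scale 0.67 -0.64 0.79 pos [5.621e-01 5.000e-04 1.045e-01] rot [ 3.1416e+00 -3.0000e-04  2.0620e-01]
```

Push +y to TCP y ≈ −65 (19.5 mm), slowly at the end.

Call:
apply_moves:
  increments:
    - {"linear":[-0.8,4,0],"turn":[0,0,0],"grip":0}
    - {"linear":[-1.6,8,0],"turn":[0,0,0],"grip":0}
    - {"linear":[-2.3,11,0],"turn":[0,0,0],"grip":0}
    - {"linear":[-2.7,13,0],"turn":[0,0,0],"grip":0}
    - {"linear":[-3.1,15,0],"turn":[0,0,0],"grip":0}
    - {"linear":[-3.3,16.5,0],"turn":[0,0,0],"grip":0}
    - {"linear":[-3.6,17.7,0],"turn":[0,0,0],"grip":0}
    - {"linear":[-3.8,18.7,0],"turn":[0,0,0],"grip":0}
    - {"linear":[-3.8,18.7,0],"turn":[0,0,0],"grip":0}

```text
time: 21.15
tool_pos: [0.5579, 0.0188, 0.1043]
tool_rot: [3.141, -0.001, 0.206]
contact_force: [0.0, -1.9, 1.1]
opening: 0.0001
```

Run:
```python
from m import *
st()
```

```text
t 21.15 scale xy [ -4.31 -65.57] z 104.26 F scale -0.36 -1.83 1.12 pos [0.5579 0.0188 0.1043] rot [ 3.1414e+00 -5.0000e-04  2.0570e-01]
```

Call:
apply_moves:
  increments:
    - {"linear":[0.4,-2,0],"turn":[0,0,0],"grip":0}
    - {"linear":[0.8,-4,0],"turn":[0,0,0],"grip":0}
    - {"linear":[1.6,-8,0],"turn":[0,0,0],"grip":0}
    - {"linear":[3,-14,0],"turn":[0,0,0],"grip":0}
    - {"linear":[3,-15,30],"turn":[0,0,0],"grip":0}
    - {"linear":[0,-15,62],"turn":[0,0,0],"grip":0}
    - {"linear":[-34,0,63],"turn":[0,0,0],"grip":0}
    - {"linear":[-68,23,63],"turn":[0,0,0],"grip":0}
    - {"linear":[-102,46,63],"turn":[0,0,0],"grip":0}
    - {"linear":[-102,46,63],"turn":[0,0,0],"grip":0}

```text
time: 22.15
tool_pos: [0.4516, 0.0666, 0.167]
tool_rot: [-3.14, 0.003, 0.208]
contact_force: [0.5, 0.1, 0.2]
opening: 0.0003
```

Call:
apply_moves:
  increments:
    - {"linear":[0,0,-10],"turn":[0,0,0],"grip":0}
    - {"linear":[0,0,-40],"turn":[0,0,0],"grip":0}
    - {"linear":[0,0,-62],"turn":[0,0,0],"grip":0}
    - {"linear":[0,0,-63],"turn":[0,0,0],"grip":0}
    - {"linear":[0,0,-63],"turn":[0,0,0],"grip":0}

```text
time: 22.65
tool_pos: [0.4564, 0.0643, 0.1037]
tool_rot: [-3.141, 0.001, 0.205]
contact_force: [-0.0, -0.4, 0.2]
opening: 0.001
```

Run:
```python
from m import *
st()
```

```text
t 22.65 scale xy [-94.63  -0.67] z 103.72 F scale -0.11 -0.38 0.2 pos [0.4564 0.0643 0.1037] rot [-3.1415e+00  8.0000e-04  2.0500e-01]
```

Push +x to TCP x ≈ −75.5.

Call:
apply_moves:
  increments:
    - {"linear":[3.9,0.8,0],"turn":[0,0,0],"grip":0}
    - {"linear":[7.8,1.6,0],"turn":[0,0,0],"grip":0}
    - {"linear":[10.8,2.2,0],"turn":[0,0,0],"grip":0}
    - {"linear":[12.7,2.6,0],"turn":[0,0,0],"grip":0}
    - {"linear":[14.7,3,0],"turn":[0,0,0],"grip":0}
    - {"linear":[16.2,3.3,0],"turn":[0,0,0],"grip":0}
    - {"linear":[17.4,3.5,0],"turn":[0,0,0],"grip":0}
    - {"linear":[18.6,3.8,0],"turn":[0,0,0],"grip":0}
    - {"linear":[18.6,3.8,0],"turn":[0,0,0],"grip":0}

```text
time: 23.55
tool_pos: [0.4744, 0.0687, 0.1041]
tool_rot: [3.142, -0.0, 0.206]
contact_force: [0.0, 0.3, 0.0]
opening: 0.0005
```

Run:
```python
from m import *
st()
```

```text
t 23.55 scale xy [-7.609e+01  6.000e-02] z 104.14 F scale 0.09 0.29 0.03 pos [0.4744 0.0687 0.1041] rot [ 3.1416e+00 -1.0000e-04  2.0580e-01]
```

Call:
apply_moves:
  increments:
    - {"linear":[1,0.2,0],"turn":[0,0,0],"grip":0}
    - {"linear":[2,0.4,0],"turn":[0,0,0],"grip":0}
    - {"linear":[2,0.4,0],"turn":[0,0,0],"grip":0}

```text
time: 23.85
tool_pos: [0.4763, 0.0691, 0.1041]
tool_rot: [-3.142, 0.0, 0.206]
contact_force: [0.2, 0.5, 0.2]
opening: 0.0006
```

Run:
```python
from m import *
st()
```

```text
t 23.85 scale xy [-7.416e+01  5.000e-02] z 104.11 F scale 0.3 0.48 0.16 pos [0.4763 0.0691 0.1041] rot [-3.1416  0.      0.2057]
```

Call:
apply_moves:
  increments:
    - {"linear":[0.8,0.2,0],"turn":[0,0,0],"grip":0}
    - {"linear":[1.5,0.3,0],"turn":[0,0,0],"grip":0}
    - {"linear":[1.5,0.3,0],"turn":[0,0,0],"grip":0}

```text
time: 24.15
tool_pos: [0.4778, 0.0694, 0.1041]
tool_rot: [-3.142, 0.0, 0.206]
contact_force: [-0.6, -0.1, 0.1]
opening: 0.0004
```

Call:
apply_moves:
  increments:
    - {"linear":[0.2,0,0],"turn":[0,0,0],"grip":0}

```text
time: 24.25
tool_pos: [0.4779, 0.0694, 0.1041]
tool_rot: [-3.142, 0.0, 0.206]
contact_force: [-1.2, -0.0, -0.1]
opening: 0.0007
```

Run:
```python
from m import *
st();snap('side','s5',(250,140,410,300),5)
```

```text
t 24.25 scale xy [-72.57   0.08] z 104.09 F scale -1.21 0.22 -0.13 pos [0.4779 0.0694 0.1041] rot [-3.1415e+00  2.0000e-04  2.0590e-01]
```

View pics/s5.png

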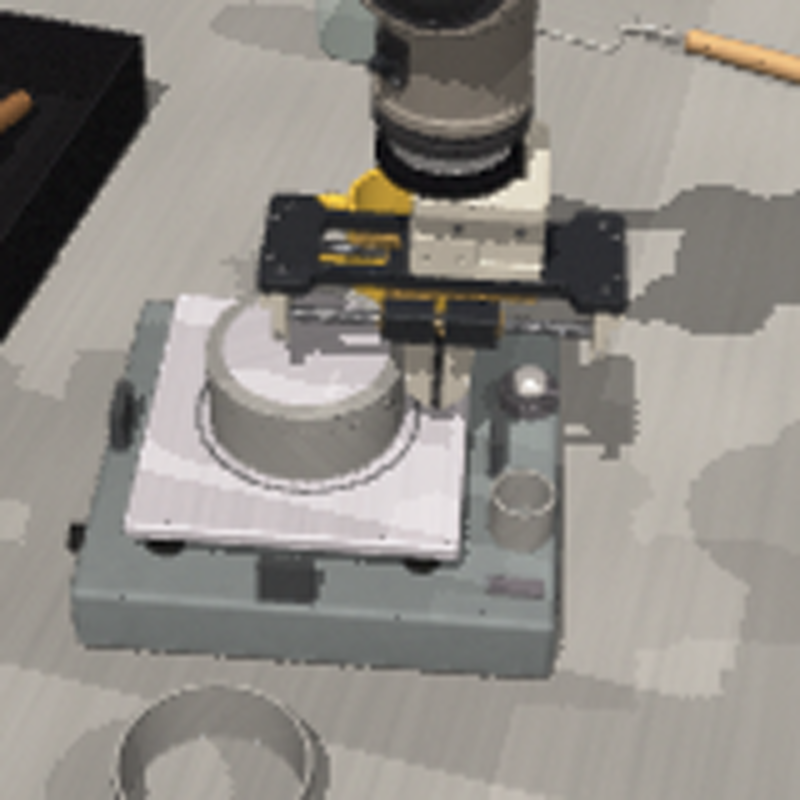

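Call:
apply_moves:
  increments:
    - {"linear":[-2,-0.4,0],"turn":[0,0,0],"grip":0}
    - {"linear":[-6,-1.2,0],"turn":[0,0,0],"grip":0}
    - {"linear":[-12,-2.4,0],"turn":[0,0,0],"grip":0}
    - {"linear":[-14,-2.8,30],"turn":[0,0,0],"grip":0}
    - {"linear":[-14,-2.8,70],"turn":[0,0,0],"grip":0}
    - {"linear":[10,-20,105],"turn":[0,0,0],"grip":0}
    - {"linear":[40,-40,140],"turn":[0,0,0],"grip":0}
    - {"linear":[70,-58,168],"turn":[0,0,0],"grip":0}
    - {"linear":[88,-68,169],"turn":[0,0,0],"grip":0}
    - {"linear":[88,-68,169],"turn":[0,0,0],"grip":0}

```text
time: 25.3
tool_pos: [0.5675, -0.0002, 0.2733]
tool_rot: [3.141, -0.002, 0.204]
contact_force: [0.6, 0.3, -1.1]
opening: 0.0004
```

Call:
apply_moves:
  increments:
    - {"linear":[0,0,0],"turn":[0,0,0],"grip":0}
    - {"linear":[0,0,0],"turn":[0,0,0],"grip":0}

```text
time: 25.5
tool_pos: [0.5647, 0.002, 0.2725]
tool_rot: [-3.141, 0.002, 0.206]
contact_force: [-0.2, -0.6, 0.4]
opening: 0.0006
```

Run:
```python
from m import *
s=st();im=snap('wrist','w5');c=cam('wrist',s)
x,cc=measure(im,c,SC0,(0,0),(0,0));overlay(im,cc,x,'ov5');ringfit(im,cc,x)
save(im,'w5c',(250,40,390,180),5)
k=unproj(cc,np.array([[0,0]]),.07)
snap('side','s6',(270,180,350,260),8)
```

```text
t 25.5 scale xy [ -1.   -83.38] z 272.46 F scale -0.33 -0.54 0.42 pos [0.5647 0.002  0.2725] rot [-3.1407e+00  1.9000e-03  2.0630e-01]
pan 132 med|r| 0.26; tab 36 med|r| 0.14; tin 72 med|r| 0.18; lid 72 med|r| 0.11; 
pan [0.07, 0.12, -0.05, -0.17]
tab [-0.06, -0.15, 0.13, 0.04]
cam corr [-0.0029 -0.0013 -0.0005 -0.0007 -0.0017 -0.0008] d pan tab lid tin [-1.06  0.11 -0.13  0.18]
PAN off [-0.25  2.04] TIN [0.71 2.31] tin-ring [0.96 0.27]
ring n 5 ctr [-0.57  1.54] res 0.11 tin-ring [1.28 0.76]
```

View pics/ov5.png

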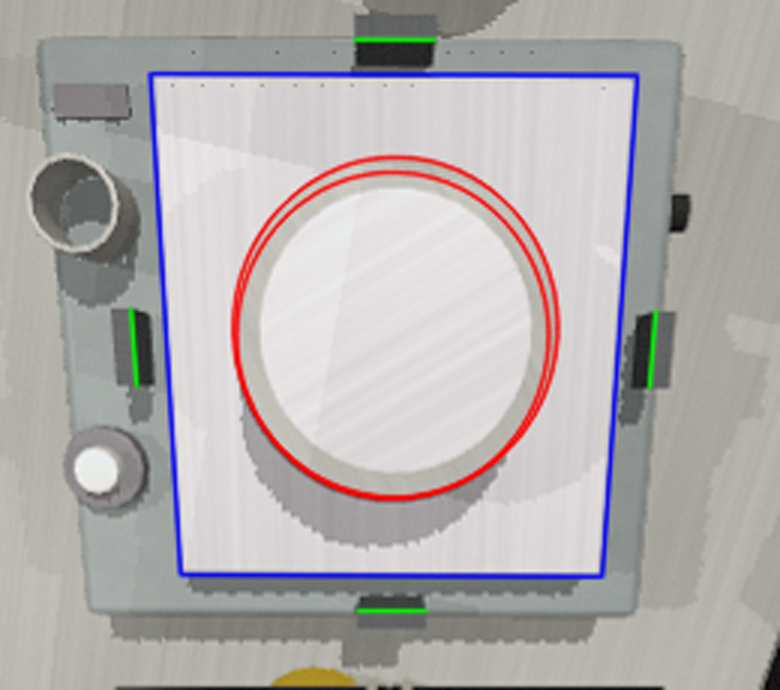

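View pics/s6.png

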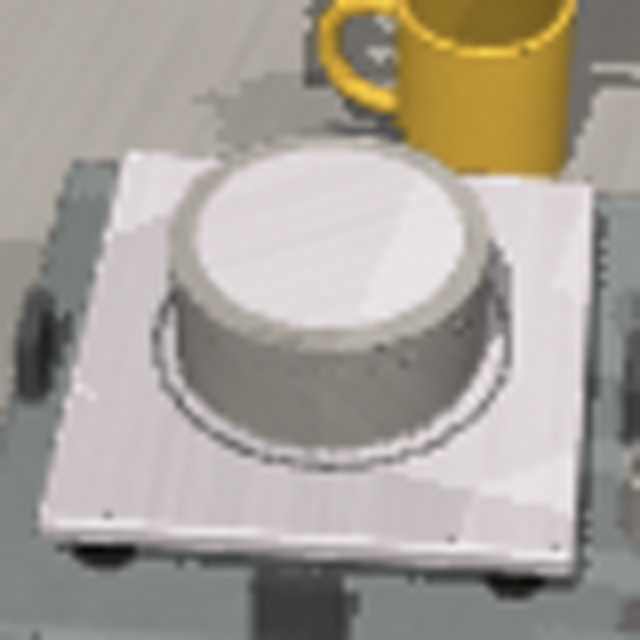

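Call:
apply_moves:
  increments:
    - {"linear":[8,-40,0],"turn":[0,0,0],"grip":0}
    - {"linear":[16,-78,0],"turn":[0,0,0],"grip":0}
    - {"linear":[16,-78,0],"turn":[0,0,0],"grip":0}
    - {"linear":[16,-78,0],"turn":[0,0,0],"grip":0}
    - {"linear":[16,-78,0],"turn":[0,0,0],"grip":0}

```text
time: 26.1
tool_pos: [0.5816, -0.0756, 0.2732]
tool_rot: [-3.141, 0.0, 0.207]
contact_force: [0.3, -0.1, 0.2]
opening: 0.0004
```

Run:
```python
from m import *
s=st();im=snap('wrist','w6');save(im,'w6c',(230,0,410,150),4)
```

```text
t 26.1 scale xy [ 2.0000e-02 -1.6276e+02] z 273.18 F scale 0.22 -0.2 0.21 pos [ 0.5816 -0.0756  0.2732] rot [-3.141e+00  1.000e-04  2.066e-01]
```

View pics/w6c.png

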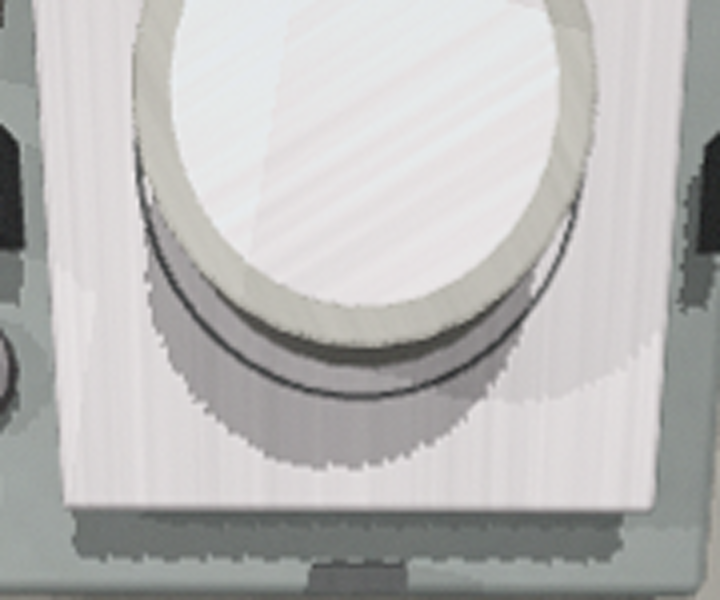

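```bash
cat >> m.py <<'E'
Dm=np.array([-.0025,-.0015,-.0008,-.001,-.0017,-.001])
def lowlook(im,s,pan,tin):
    K,k1,W=cam('wrist',s)
    S=np.eye(4);S[:3,:3]=Ro.from_euler('z',SC0[2]).as_matrix();S[:2,3]=SC0[:2]
    D=np.eye(4);D[:3,:3]=Ro.from_rotvec(Dm[:3]).as_matrix();D[:3,3]=Dm[3:]
    cc=(K,k1,D@W@S)
    g=cv2.cvtColor(im,cv2.COLOR_RGB2GRAY).astype(np.float32)
    def scan(c0,r,z,a0,a1,R,mode):
        s_=np.arange(-R,R+.01,.1);out=[]
        for a in np.deg2rad(np.arange(a0,a1,2)):
            u=np.array([np.cos(a),np.sin(a)])
            p=proj(cc,np.c_[c0+u*(r+s_)[:,None],np.full(len(s_),z)]/1e3).astype(np.float32)
            if p.min()<1: continue
            v=cv2.remap(g,p[None,:,0],p[None,:,1],cv2.INTER_LINEAR)[0]
            if mode=='min':
                # ridge: darker than both sides 2.5mm away
                b=cv2.GaussianBlur(v[None],(0,0),3)[0];h=b[20:-20]-np.minimum(b[:-40],b[40:])
                k=h.argmin()+20
                if h.min()<-12: out.append(c0+u*(r+s_[k]))
            else:
                gr=np.gradient(cv2.GaussianBlur(v[None],(0,0),3)[0])*mode
                k=gr[1:-1].argmax()+1
                if gr[k]>1 and 3<k<len(gr)-4: out.append(c0+u*(r+s_[k]))
        out=np.array(out)
        f=least_squares(lambda q:np.hypot(*(out-q[:2]).T)-r,c0,loss='soft_l1',f_scale=.3)
        f2=least_squares(lambda q:np.hypot(*(out-q[:2]).T)-q[2],np.r_[f.x,r],loss='soft_l1',f_scale=.3)
        return f.x.round(2),f2.x.round(2),len(out),np.median(abs(f.fun)).round(2)
    for nm,a in (('ring',(pan,62,85,190,350,5,'min')),('lid',(tin,46,135,170,370,4,-1)),('base',(tin,55,85,225,315,3.5,1))):
        try: print(nm,*scan(np.array(a[0],float),*a[1:]))
        except Exception as e: print(nm,'fail',e)
    return cc
E
python3 - <<'E'
from m import *
s=observe();lowlook(np.load('pics/w6.npy'),s,(-.3,2),(.7,2.3))
E
```

```text
ring [-0.09  1.86] [-0.08  2.04 62.15] 80 0.12
lid [1.18 2.54] [ 1.19  2.73 46.15] 100 0.11
base [0.93 2.99] [ 0.92  2.87 54.9 ] 45 0.16
```

Call:
apply_moves:
  increments:
    - {"linear":[-9,45,-10],"turn":[0,0,0],"grip":0}
    - {"linear":[-18,90,-30],"turn":[0,0,0],"grip":0}
    - {"linear":[-27,135,-60],"turn":[0,0,0],"grip":0}
    - {"linear":[-36,180,-85],"turn":[0,0,0],"grip":0}
    - {"linear":[-45,222,-105],"turn":[0,0,0],"grip":0}
    - {"linear":[-48,240,-110],"turn":[0,0,0],"grip":0}
    - {"linear":[-48,240,-130],"turn":[0,0,0],"grip":0}
    - {"linear":[-48,240,-160],"turn":[0,0,0],"grip":0}
    - {"linear":[-48,240,-169],"turn":[0,0,0],"grip":0}
    - {"linear":[-48,240,-169],"turn":[0,0,0],"grip":0}

```text
time: 27.15
tool_pos: [0.5328, 0.1639, 0.1032]
tool_rot: [-3.141, 0.003, 0.207]
contact_force: [-0.7, -1.0, 0.3]
opening: 0.0006
```

Run:
```python
from m import *
st()
```

```text
t 27.15 scale xy [ 0.19 81.59] z 103.2 F scale -0.86 -0.84 0.29 pos [0.5328 0.1639 0.1032] rot [-3.1414e+00  2.9000e-03  2.0680e-01]
```

Call:
apply_moves:
  increments:
    - {"linear":[1,-5,0],"turn":[0,0,0],"grip":0}
    - {"linear":[2,-10,0],"turn":[0,0,0],"grip":0}
    - {"linear":[2.6,-13,0],"turn":[0,0,0],"grip":0}
    - {"linear":[3.1,-15.5,0],"turn":[0,0,0],"grip":0}
    - {"linear":[3.6,-18,0],"turn":[0,0,0],"grip":0}
    - {"linear":[4.1,-20.5,0],"turn":[0,0,0],"grip":0}
    - {"linear":[4.6,-23,0],"turn":[0,0,0],"grip":0}
    - {"linear":[5.1,-25,0],"turn":[0,0,0],"grip":0}
    - {"linear":[5.5,-27,0],"turn":[0,0,0],"grip":0}
    - {"linear":[5.7,-28.2,0],"turn":[0,0,0],"grip":0}

```text
time: 28.15
tool_pos: [0.5399, 0.1355, 0.1044]
tool_rot: [-3.141, -0.001, 0.206]
contact_force: [-0.0, 5.8, 3.6]
opening: 0.0007
```

Call:
apply_moves:
  increments:
    - {"linear":[0.2,-0.9,0],"turn":[0,0,0],"grip":0}
    - {"linear":[0.2,-1.3,0],"turn":[0,0,0],"grip":0}

```text
time: 28.35
tool_pos: [0.5399, 0.1348, 0.1044]
tool_rot: [-3.14, -0.001, 0.206]
contact_force: [-1.0, 8.7, 4.6]
opening: 0.0005
```

Run:
```python
from m import *
st()
```

```text
t 28.35 scale xy [ 1.33 51.67] z 104.43 F scale 0.81 8.76 4.63 pos [0.5399 0.1348 0.1044] rot [-3.1401e+00 -7.0000e-04  2.0570e-01]
```

Call:
apply_moves:
  increments:
    - {"linear":[0.1,-0.5,0],"turn":[0,0,0],"grip":0}
    - {"linear":[-0.4,2,0],"turn":[0,0,0],"grip":0}
    - {"linear":[-0.8,3.9,0],"turn":[0,0,0],"grip":0}
    - {"linear":[-1.2,5.9,0],"turn":[0,0,0],"grip":0}
    - {"linear":[-1.8,9,0],"turn":[0,0,0],"grip":0}
    - {"linear":[-2.8,14,0],"turn":[0,0,0],"grip":0}
    - {"linear":[-3,15,25],"turn":[0,0,0],"grip":0}
    - {"linear":[-3,15,63],"turn":[0,0,0],"grip":0}
    - {"linear":[28,0,63],"turn":[0,0,0],"grip":0}
    - {"linear":[60,-20,63],"turn":[0,0,0],"grip":0}

```text
time: 29.35
tool_pos: [0.6008, 0.1147, 0.169]
tool_rot: [3.141, -0.003, 0.208]
contact_force: [0.6, 0.7, 0.2]
opening: 0.0004
```

Call:
apply_moves:
  increments:
    - {"linear":[32,-18,0],"turn":[0,0,0],"grip":0}
    - {"linear":[32,-18,0],"turn":[0,0,0],"grip":0}
    - {"linear":[32,-18,-20],"turn":[0,0,0],"grip":0}
    - {"linear":[32,-18,-50],"turn":[0,0,0],"grip":0}
    - {"linear":[32,-18,-62],"turn":[0,0,0],"grip":0}
    - {"linear":[32,-18,-63],"turn":[0,0,0],"grip":0}
    - {"linear":[32,-18,-63],"turn":[0,0,0],"grip":0}

```text
time: 30.05
tool_pos: [0.6321, 0.0962, 0.1048]
tool_rot: [3.141, -0.001, 0.206]
contact_force: [0.8, -0.5, 0.6]
opening: 0.0006
```

Run:
```python
from m import *
st()
```

```text
t 30.05 scale xy [83.88 -4.64] z 104.79 F scale 0.69 -0.67 0.59 pos [0.6321 0.0962 0.1048] rot [ 3.1415e+00 -6.0000e-04  2.0610e-01]
```

Call:
apply_moves:
  increments:
    - {"linear":[-3.9,-0.8,0],"turn":[0,0,0],"grip":0}
    - {"linear":[-7.8,-1.6,0],"turn":[0,0,0],"grip":0}
    - {"linear":[-10.2,-2.1,0],"turn":[0,0,0],"grip":0}
    - {"linear":[-12.6,-2.6,0],"turn":[0,0,0],"grip":0}
    - {"linear":[-15,-3.1,0],"turn":[0,0,0],"grip":0}
    - {"linear":[-17.2,-3.5,0],"turn":[0,0,0],"grip":0}
    - {"linear":[-19.2,-3.9,0],"turn":[0,0,0],"grip":0}
    - {"linear":[-21.2,-4.3,0],"turn":[0,0,0],"grip":0}
    - {"linear":[-22.6,-4.6,0],"turn":[0,0,0],"grip":0}
    - {"linear":[-23.2,-4.8,0],"turn":[0,0,0],"grip":0}

```text
time: 31.05
tool_pos: [0.6102, 0.0913, 0.1051]
tool_rot: [3.141, -0.004, 0.206]
contact_force: [6.6, 2.4, 4.7]
opening: 0.0004
```

Run:
```python
from m import *
st()
```

```text
t 31.05 scale xy [61.4  -5.01] z 105.06 F scale 6.95 1.0 4.67 pos [0.6102 0.0913 0.1051] rot [ 3.1413 -0.0042  0.2057]
```

Call:
apply_moves:
  increments:
    - {"linear":[-0.6,-0.1,0],"turn":[0,0,0],"grip":0}
    - {"linear":[-1.1,-0.2,0],"turn":[0,0,0],"grip":0}
    - {"linear":[-1.1,-0.2,0],"turn":[0,0,0],"grip":0}

```text
time: 31.35
tool_pos: [0.6092, 0.091, 0.105]
tool_rot: [3.141, -0.004, 0.206]
contact_force: [6.9, 1.9, 5.0]
opening: 0.0006
```

Run:
```python
from m import *
st()
```

```text
t 31.35 scale xy [60.42 -5.11] z 105.05 F scale 7.13 0.46 5.01 pos [0.6092 0.091  0.105 ] rot [ 3.141  -0.0043  0.2057]
```

Call:
apply_moves:
  increments:
    - {"linear":[2,0.4,0],"turn":[0,0,0],"grip":0}
    - {"linear":[3.9,0.8,0],"turn":[0,0,0],"grip":0}
    - {"linear":[5.9,1.2,0],"turn":[0,0,0],"grip":0}
    - {"linear":[9,1.8,0],"turn":[0,0,0],"grip":0}
    - {"linear":[13,2.6,0],"turn":[0,0,0],"grip":0}
    - {"linear":[16,3.2,25],"turn":[0,0,0],"grip":0}
    - {"linear":[16,0,65],"turn":[0,0,0],"grip":0}
    - {"linear":[5,-35,95],"turn":[0,0,0],"grip":0}
    - {"linear":[-5,-75,125],"turn":[0,0,0],"grip":0}
    - {"linear":[-15,-115,155],"turn":[0,0,0],"grip":0}

```text
time: 32.35
tool_pos: [0.5922, -0.0233, 0.2587]
tool_rot: [-3.141, 0.001, 0.207]
contact_force: [1.1, -0.1, -0.3]
opening: 0.0002
```

Call:
apply_moves:
  increments:
    - {"linear":[-9,-38,9],"turn":[0,0,0],"grip":0}
    - {"linear":[-12,-51,13],"turn":[0,0,0],"grip":0}
    - {"linear":[-12,-51,13],"turn":[0,0,0],"grip":0}
    - {"linear":[-12,-51,13],"turn":[0,0,0],"grip":0}
    - {"linear":[-12,-51,13],"turn":[0,0,0],"grip":0}

```text
time: 32.85
tool_pos: [0.581, -0.0719, 0.2699]
tool_rot: [-3.14, 0.002, 0.207]
contact_force: [-0.4, 0.1, 0.3]
opening: 0.0007
```

Run:
```python
from m import *
s=st();im=snap('wrist','w7');save(im,'w7c',(230,0,410,150),4)
lowlook(im,s,(-3.5,-3.5),(-3.5,-3.5))
```

```text
t 32.85 scale xy [ 1.1000e-01 -1.5909e+02] z 269.87 F scale -0.41 0.17 0.32 pos [ 0.581  -0.0719  0.2699] rot [-3.1402e+00  1.6000e-03  2.0750e-01]
ring [-3.07 -3.63] [-3.07 -3.44 62.15] 80 0.1
lid [-3.18 -4.04] [-3.17 -3.95 46.07] 100 0.12
base [-3.44 -3.64] [-3.45 -2.17 56.33] 45 0.15
```

View pics/w7c.png

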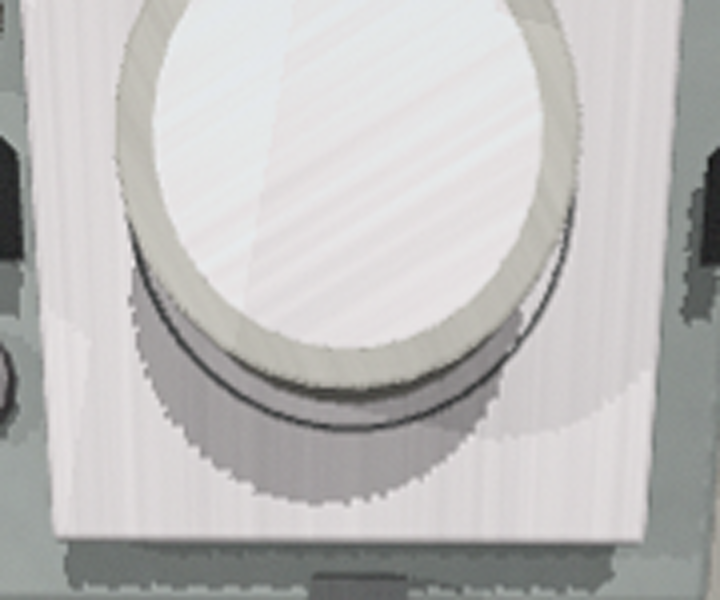

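Call:
apply_moves:
  increments:
    - {"linear":[-9,35,-40],"turn":[0,0,0],"grip":0}
    - {"linear":[-18,71,-75],"turn":[0,0,0],"grip":0}
    - {"linear":[-18,71,-110],"turn":[0,0,0],"grip":0}
    - {"linear":[-18,71,-145],"turn":[0,0,0],"grip":0}
    - {"linear":[-18,71,-164],"turn":[0,0,0],"grip":0}
    - {"linear":[-18,71,-166],"turn":[0,0,0],"grip":0}
    - {"linear":[-18,71,-166],"turn":[0,0,0],"grip":0}
    - {"linear":[-18,71,-166],"turn":[0,0,0],"grip":0}

```text
time: 33.7
tool_pos: [0.5639, -0.0023, 0.1062]
tool_rot: [3.141, -0.002, 0.206]
contact_force: [-0.1, 0.0, 0.2]
opening: 0.0003
```

Run:
```python
from m import *
st()
```

```text
t 33.7 scale xy [ -2.63 -87.42] z 106.24 F scale -0.06 0.05 0.18 pos [ 0.5639 -0.0023  0.1062] rot [ 3.1409e+00 -2.3000e-03  2.0640e-01]
```

Call:
apply_moves:
  increments:
    - {"linear":[-0.8,4,0],"turn":[0,0,0],"grip":0}
    - {"linear":[-1.6,8,0],"turn":[0,0,0],"grip":0}
    - {"linear":[-2.3,11,0],"turn":[0,0,0],"grip":0}
    - {"linear":[-2.7,13,0],"turn":[0,0,0],"grip":0}
    - {"linear":[-3.1,15,0],"turn":[0,0,0],"grip":0}
    - {"linear":[-3.3,16.5,0],"turn":[0,0,0],"grip":0}
    - {"linear":[-3.5,17.4,0],"turn":[0,0,0],"grip":0}
    - {"linear":[-3.5,17.4,0],"turn":[0,0,0],"grip":0}

```text
time: 34.5
tool_pos: [0.5595, 0.0149, 0.105]
tool_rot: [-3.142, -0.0, 0.206]
contact_force: [-0.2, 0.3, 0.7]
opening: 0.0008
```

Run:
```python
from m import *
st()
```

```text
t 34.5 scale xy [ -3.5  -69.73] z 104.99 F scale -0.13 0.33 0.66 pos [0.5595 0.0149 0.105 ] rot [-3.1416e+00 -2.0000e-04  2.0580e-01]
```

Call:
apply_moves:
  increments:
    - {"linear":[-0.1,0.6,0],"turn":[0,0,0],"grip":0}
    - {"linear":[-0.2,1.1,0],"turn":[0,0,0],"grip":0}
    - {"linear":[-0.2,1.1,0],"turn":[0,0,0],"grip":0}

```text
time: 34.8
tool_pos: [0.5593, 0.0159, 0.105]
tool_rot: [3.141, -0.0, 0.206]
contact_force: [0.2, -0.8, -0.2]
opening: 0.0007
```

Run:
```python
from m import *
st()
```

```text
t 34.8 scale xy [ -3.51 -68.74] z 104.97 F scale 0.01 -0.82 -0.21 pos [0.5593 0.0159 0.105 ] rot [ 3.1415e+00 -1.0000e-04  2.0580e-01]
```

Call:
apply_moves:
  increments:
    - {"linear":[0.4,-2,0],"turn":[0,0,0],"grip":0}
    - {"linear":[0.8,-4,0],"turn":[0,0,0],"grip":0}
    - {"linear":[1.6,-8,0],"turn":[0,0,0],"grip":0}
    - {"linear":[3,-14,0],"turn":[0,0,0],"grip":0}
    - {"linear":[3,-15,30],"turn":[0,0,0],"grip":0}
    - {"linear":[0,-15,62],"turn":[0,0,0],"grip":0}
    - {"linear":[-34,0,63],"turn":[0,0,0],"grip":0}
    - {"linear":[-68,24,63],"turn":[0,0,0],"grip":0}
    - {"linear":[-103,49,63],"turn":[0,0,0],"grip":0}
    - {"linear":[-103,49,63],"turn":[0,0,0],"grip":0}

```text
time: 35.8
tool_pos: [0.4521, 0.0667, 0.1679]
tool_rot: [-3.14, 0.003, 0.208]
contact_force: [0.6, -1.1, 0.2]
opening: 0.0009
```

Call:
apply_moves:
  increments:
    - {"linear":[0,0,-10],"turn":[0,0,0],"grip":0}
    - {"linear":[0,0,-40],"turn":[0,0,0],"grip":0}
    - {"linear":[0,0,-62],"turn":[0,0,0],"grip":0}
    - {"linear":[0,0,-63],"turn":[0,0,0],"grip":0}
    - {"linear":[0,0,-63],"turn":[0,0,0],"grip":0}

```text
time: 36.3
tool_pos: [0.457, 0.0643, 0.1046]
tool_rot: [-3.142, 0.001, 0.205]
contact_force: [-0.3, 0.2, -0.3]
opening: 0.0008
```

Run:
```python
from m import *
st()
```

```text
t 36.3 scale xy [-94.02  -0.78] z 104.57 F scale -0.29 0.27 -0.32 pos [0.457  0.0643 0.1046] rot [-3.1415e+00  7.0000e-04  2.0490e-01]
```

Travel to −73.8: 20.2 mm.

Call:
apply_moves:
  increments:
    - {"linear":[3.9,0.8,0],"turn":[0,0,0],"grip":0}
    - {"linear":[7.8,1.6,0],"turn":[0,0,0],"grip":0}
    - {"linear":[11.8,2.4,0],"turn":[0,0,0],"grip":0}
    - {"linear":[14.3,2.9,0],"turn":[0,0,0],"grip":0}
    - {"linear":[16.2,3.3,0],"turn":[0,0,0],"grip":0}
    - {"linear":[17.8,3.6,0],"turn":[0,0,0],"grip":0}
    - {"linear":[19.2,3.9,0],"turn":[0,0,0],"grip":0}
    - {"linear":[19.8,4,0],"turn":[0,0,0],"grip":0}
    - {"linear":[19.8,4,0],"turn":[0,0,0],"grip":0}

```text
time: 37.2
tool_pos: [0.4761, 0.069, 0.105]
tool_rot: [-3.142, 0.0, 0.206]
contact_force: [-1.1, -0.5, 0.2]
opening: 0.0005
```

Run:
```python
from m import *
st()
```

```text
t 37.2 scale xy [-74.45   0.  ] z 104.95 F scale -1.19 -0.23 0.23 pos [0.4761 0.069  0.105 ] rot [-3.1416e+00  1.0000e-04  2.0590e-01]
```

Another 0.6 mm, then retreat and go to the look pose.

Call:
apply_moves:
  increments:
    - {"linear":[0.6,0.1,0],"turn":[0,0,0],"grip":0}
    - {"linear":[0.6,0.1,0],"turn":[0,0,0],"grip":0}
    - {"linear":[-3,-0.6,0],"turn":[0,0,0],"grip":0}
    - {"linear":[-9,-1.8,0],"turn":[0,0,0],"grip":0}
    - {"linear":[-14,-2.8,20],"turn":[0,0,0],"grip":0}
    - {"linear":[-14,-2.8,65],"turn":[0,0,0],"grip":0}
    - {"linear":[5,-20,100],"turn":[0,0,0],"grip":0}
    - {"linear":[35,-40,135],"turn":[0,0,0],"grip":0}
    - {"linear":[65,-58,165],"turn":[0,0,0],"grip":0}
    - {"linear":[89,-68,168],"turn":[0,0,0],"grip":0}

```text
time: 38.2
tool_pos: [0.5677, -0.0007, 0.2776]
tool_rot: [3.138, -0.008, 0.205]
contact_force: [1.4, -0.9, -0.9]
opening: 0.0008
```

Call:
apply_moves:
  increments:
    - {"linear":[0,0,0],"turn":[0,0,0],"grip":0}
    - {"linear":[0,0,0],"turn":[0,0,0],"grip":0}
    - {"linear":[0,0,0],"turn":[0,0,0],"grip":0}

```text
time: 38.5
tool_pos: [0.5638, 0.0015, 0.2722]
tool_rot: [-3.141, 0.002, 0.206]
contact_force: [0.2, 0.9, 0.6]
opening: 0.0005
```

Run:
```python
from m import *
s=st();im=snap('wrist','w8');c=cam('wrist',s)
x,cc=measure(im,c,SC0,(0,0),(0,0));overlay(im,cc,x,'ov8')
save(im,'w8k',(200,120,270,190),8)
```

```text
t 38.5 scale xy [ -2.   -83.73] z 272.24 F scale 0.36 0.86 0.56 pos [0.5638 0.0015 0.2722] rot [-3.1408e+00  1.9000e-03  2.0620e-01]
pan 132 med|r| 0.25; tab 36 med|r| 0.29; tin 72 med|r| 0.35; lid 72 med|r| 0.2; 
pan [0.05, -0.04, -0.01, -0.01]
tab [-0.14, -0.23, 0.11, 0.4]
cam corr [-0.0013  0.0004 -0.0018 -0.0002 -0.0025 -0.001 ] d pan tab lid tin [-1.01  0.06 -0.16  0.02]
PAN off [-0.43 -0.08] TIN [-0.69 -0.55] tin-ring [-0.26 -0.47]
```

View pics/ov8.png

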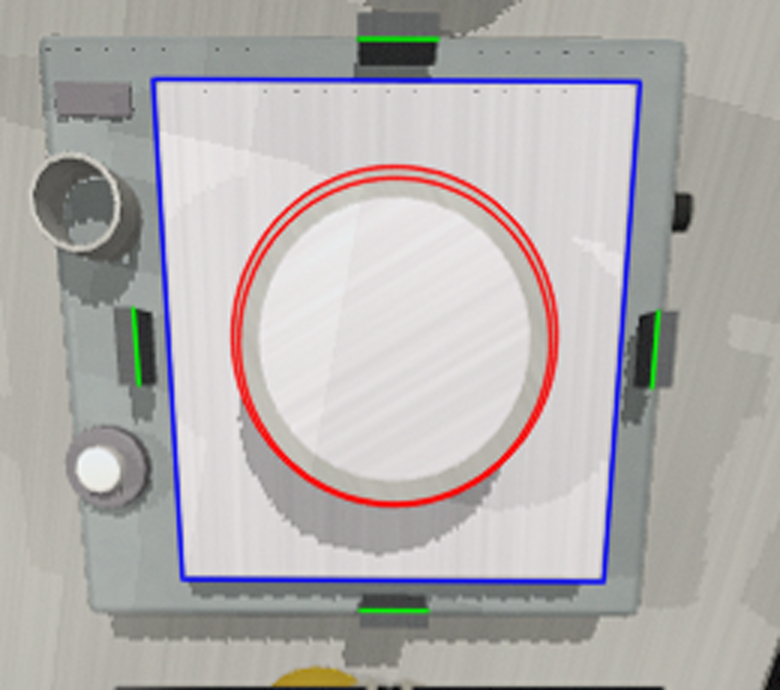

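View pics/w8k.png

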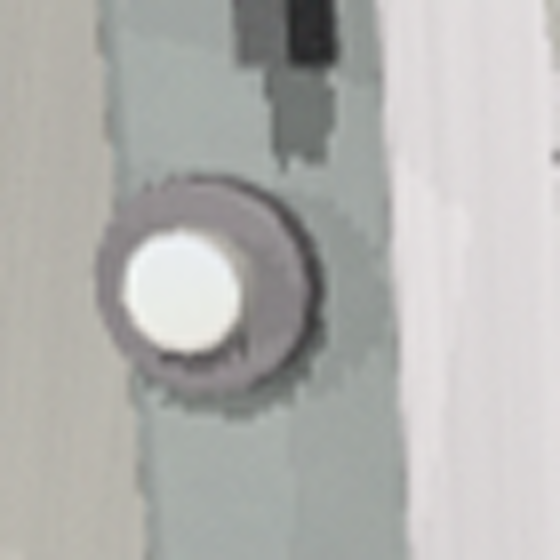

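Run:
```python
from m import *
s=observe();im=np.load('pics/w8.npy');x,cc=measure(im,cam('wrist',s),SC0,(0,0),(0,0),False)
for n,p in (('key',(222.9,156.5)),('hous',(226.0,155.6)),('keyL',(215.4,156.5)),('keyR',(230.4,156.5))):
    for z in (.055,.06,.065,.07,.075,.08,.085):
        print(n,z,(unproj(cc,[p],z)[0]*1e3).round(1)[:2])
```

```text
PAN off [-0.5  -0.17] TIN [-0.7  -0.68] tin-ring [-0.2  -0.51]
key 0.055 [-132.3  -52.5]
key 0.06 [-130.6  -52. ]
key 0.065 [-128.8  -51.4]
key 0.07 [-127.1  -50.9]
key 0.075 [-125.4  -50.4]
key 0.08 [-123.6  -49.9]
key 0.085 [-121.9  -49.3]
hous 0.055 [-128.   -51.3]
hous 0.06 [-126.3  -50.8]
hous 0.065 [-124.7  -50.2]
hous 0.07 [-123.   -49.7]
hous 0.075 [-121.3  -49.2]
hous 0.08 [-119.6  -48.7]
hous 0.085 [-117.9  -48.2]
keyL 0.055 [-142.4  -52.5]
keyL 0.06 [-140.6  -52. ]
keyL 0.065 [-138.7  -51.5]
keyL 0.07 [-136.8  -51. ]
keyL 0.075 [-134.9  -50.4]
keyL 0.08 [-133.1  -49.9]
keyL 0.085 [-131.2  -49.4]
keyR 0.055 [-122.2  -52.4]
keyR 0.06 [-120.6  -51.9]
keyR 0.065 [-119.   -51.4]
keyR 0.07 [-117.4  -50.9]
keyR 0.075 [-115.8  -50.3]
keyR 0.08 [-114.2  -49.8]
keyR 0.085 [-112.6  -49.3]
```

Call:
apply_moves:
  increments:
    - {"linear":[-16,1,0],"turn":[0,0,1.3],"grip":0}
    - {"linear":[-32,2,0],"turn":[0,0,2.6],"grip":0}
    - {"linear":[-48,3,0],"turn":[0,0,3.9],"grip":0}
    - {"linear":[-64,4,0],"turn":[0,0,5.2],"grip":0}
    - {"linear":[-80,5,-15],"turn":[0,0,6.5],"grip":0}
    - {"linear":[-96,6,-30],"turn":[0,0,7.8],"grip":0}
    - {"linear":[-112,6,-50],"turn":[0,0,9.1],"grip":0}
    - {"linear":[-128,6,-70],"turn":[0,0,10.4],"grip":0}
    - {"linear":[-128,6,-90],"turn":[0,0,11.7],"grip":0}
    - {"linear":[-128,6,-100],"turn":[0,0,13],"grip":0}

```text
time: 39.55
tool_pos: [0.435, 0.0077, 0.1717]
tool_rot: [-3.139, -0.001, 1.573]
contact_force: [0.0, -0.5, 0.2]
opening: 0.0005
```

Call:
apply_moves:
  increments:
    - {"linear":[0,0,-20],"turn":[0,0,1],"grip":0}
    - {"linear":[0,0,-40],"turn":[0,0,2],"grip":0}
    - {"linear":[0,0,-60],"turn":[0,0,2],"grip":0}
    - {"linear":[0,0,-72],"turn":[0,0,2],"grip":0}
    - {"linear":[0,0,-76],"turn":[0,0,2],"grip":0}
    - {"linear":[0,0,-76],"turn":[0,0,2],"grip":0}

```text
time: 40.15
tool_pos: [0.4364, 0.0073, 0.0968]
tool_rot: [-3.141, -0.001, 1.777]
contact_force: [-0.5, -0.4, -0.3]
opening: 0.0004
```

Run:
```python
from m import *
s=st();print(s['qpos'].round(2));snap('side','s9',(250,140,410,300),5)
snap('wrist','w9')
```

```text
t 40.15 scale xy [-125.65  -52.47] z 96.83 F scale -0.57 -0.26 -0.29 pos [0.4364 0.0073 0.0968] rot [-3.1406e+00 -5.0000e-04  1.7771e+00]
[-0.16  0.35  1.93  0.    0.86 -1.94]
```

View pics/s9.png

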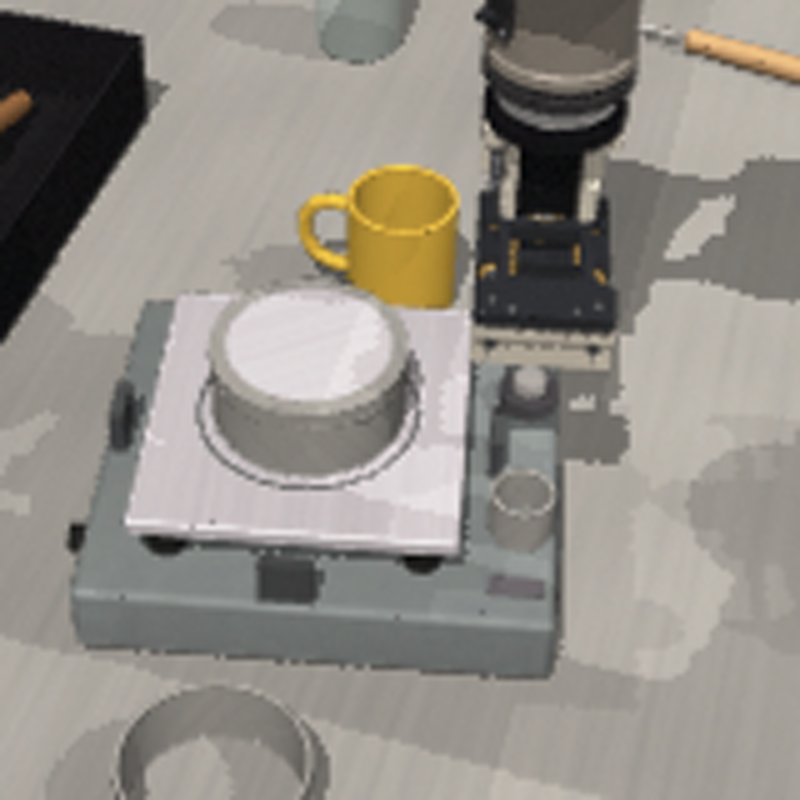

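View pics/w9.png

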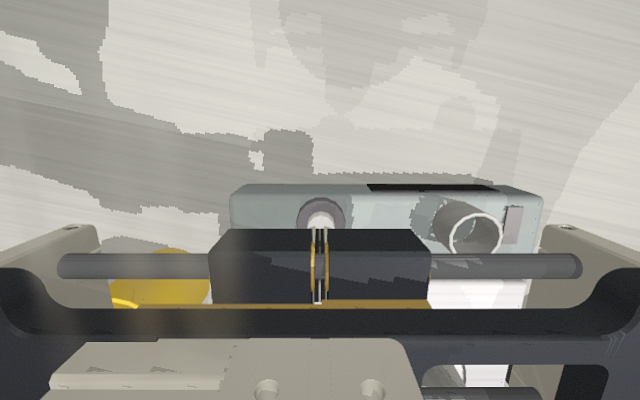

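Call:
apply_moves:
  increments:
    - {"linear":[0,0,-7],"turn":[0,0,0],"grip":0}
    - {"linear":[0,0,-14],"turn":[0,0,0],"grip":0}
    - {"linear":[0,0,-18],"turn":[0,0,0],"grip":0}
    - {"linear":[0,0,-21],"turn":[0,0,0],"grip":0}
    - {"linear":[0,0,-23],"turn":[0,0,0],"grip":0}
    - {"linear":[0,0,-24],"turn":[0,0,0],"grip":0}

```text
time: 40.85
tool_pos: [0.4369, 0.007, 0.0729]
tool_rot: [-3.141, -0.0, 1.777]
contact_force: [-1.2, -0.4, 4.0]
opening: 0.0004
```

Call:
apply_moves:
  increments:
    - {"linear":[0,0,-1],"turn":[0,0,0],"grip":0}
    - {"linear":[0,0,-2],"turn":[0,0,0],"grip":0}

```text
time: 41.05
tool_pos: [0.4369, 0.007, 0.0711]
tool_rot: [-3.141, -0.0, 1.777]
contact_force: [-4.4, 1.2, 12.3]
opening: 0.0003
```

Run:
```python
from m import *
s=st();a=snap('side','s10',(330,190,380,240),12)
im=snap('wrist','w10');save(im,'w10c',(260,170,380,250),6)
st()
```

```text
t 41.05 scale xy [-125.24  -52.91] z 71.1 F scale -4.06 2.09 12.26 pos [0.4369 0.007  0.0711] rot [-3.1413e+00 -2.0000e-04  1.7766e+00]
t 41.15 scale xy [-125.27  -52.89] z 71.22 F scale -2.83 0.48 5.04 pos [0.4369 0.007  0.0712] rot [-3.1413e+00 -1.0000e-04  1.7767e+00]
```

View pics/s10.png

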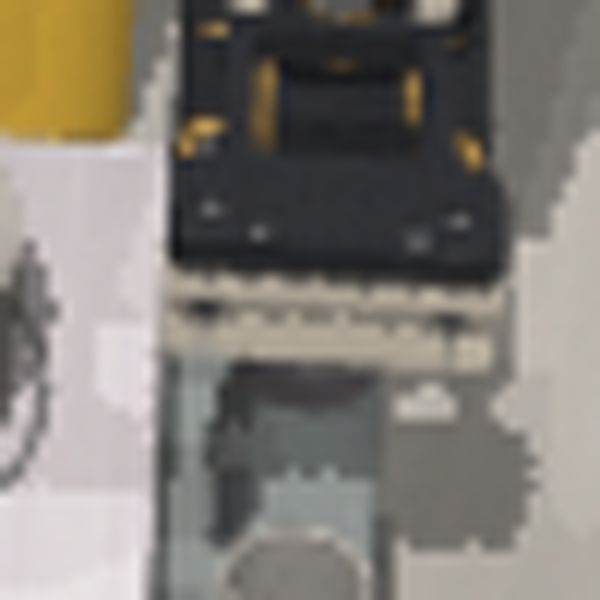

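View pics/w10c.png

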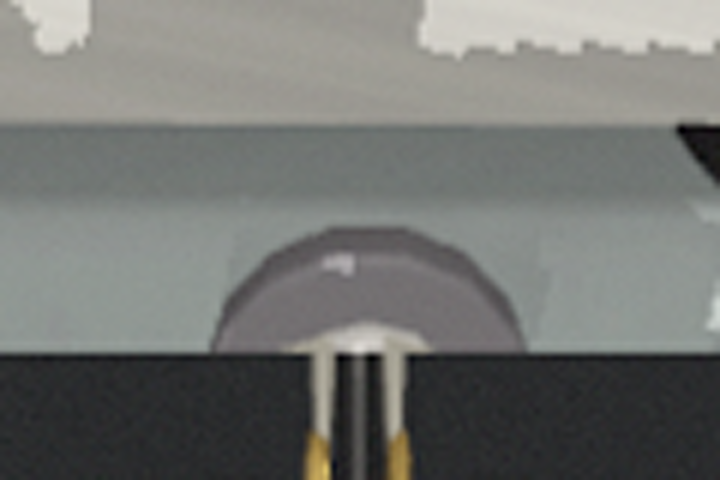

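Call:
apply_moves:
  increments:
    - {"linear":[0,0,-0.7],"turn":[0,0,0],"grip":0}
    - {"linear":[0,0,-1.4],"turn":[0,0,0],"grip":0}
    - {"linear":[0,0,-1.4],"turn":[0,0,0],"grip":0}

```text
time: 41.45
tool_pos: [0.437, 0.007, 0.0709]
tool_rot: [3.141, 0.0, 1.777]
contact_force: [-8.4, 0.3, 20.2]
opening: 0.0003
```

Call:
apply_moves:
  increments:
    - {"linear":[0,0,-0.7],"turn":[0,0,0],"grip":0}
    - {"linear":[0,0,-1.2],"turn":[0,0,0],"grip":0}
    - {"linear":[0,0,-1.2],"turn":[0,0,0],"grip":0}

```text
time: 41.75
tool_pos: [0.4371, 0.0069, 0.0707]
tool_rot: [3.141, 0.001, 1.777]
contact_force: [-9.9, 0.9, 32.9]
opening: 0.0007
```

Call:
apply_moves:
  increments:
    - {"linear":[0,0,2],"turn":[0,0,0],"grip":0}
    - {"linear":[0,0,3],"turn":[0,0,0],"grip":0}

```text
time: 41.95
tool_pos: [0.4369, 0.007, 0.0719]
tool_rot: [3.141, 0.0, 1.777]
contact_force: [-2.2, 0.3, 3.7]
opening: 0.0008
```

Run:
```python
from m import *
st()
```

```text
t 41.95 scale xy [-125.25  -52.9 ] z 71.95 F scale -2.13 0.79 3.73 pos [0.4369 0.007  0.0719] rot [3.1414 0.     1.7767]
```

Call:
apply_moves:
  increments:
    - {"linear":[0,0,1],"turn":[0,0,0],"grip":0}
    - {"linear":[0,0,2],"turn":[0,0,0],"grip":0}

```text
time: 42.15
tool_pos: [0.4369, 0.007, 0.0734]
tool_rot: [-3.141, -0.0, 1.777]
contact_force: [-2.7, -0.7, 3.6]
opening: 0.0004
```

Call:
apply_moves:
  increments:
    - {"linear":[0,0,1],"turn":[0,0,0],"grip":0}
    - {"linear":[0,0,2],"turn":[0,0,0],"grip":0}

```text
time: 42.35
tool_pos: [0.4372, 0.0069, 0.0753]
tool_rot: [3.141, -0.0, 1.777]
contact_force: [-1.5, -0.1, 2.5]
opening: 0.0006
```

Call:
apply_moves:
  increments:
    - {"linear":[0,0,10],"turn":[0,0,0],"grip":0}
    - {"linear":[0,0,40],"turn":[0,0,0],"grip":0}
    - {"linear":[0,0,80],"turn":[0,0,0],"grip":0}
    - {"linear":[10,-1,120],"turn":[0,0,-1.3],"grip":0}
    - {"linear":[25,-2,160],"turn":[0,0,-2.6],"grip":0}
    - {"linear":[40,-3,190],"turn":[0,0,-3.9],"grip":0}
    - {"linear":[55,-4,197],"turn":[0,0,-5.2],"grip":0}
    - {"linear":[70,-5,197],"turn":[0,0,-6.5],"grip":0}
    - {"linear":[85,-6,197],"turn":[0,0,-7.8],"grip":0}
    - {"linear":[100,-6,197],"turn":[0,0,-9.1],"grip":0}

```text
time: 43.35
tool_pos: [0.538, 0.0008, 0.2732]
tool_rot: [3.14, -0.001, 0.818]
contact_force: [-0.2, -0.1, -0.2]
opening: 0.0005
```

Call:
apply_moves:
  increments:
    - {"linear":[14,0,0],"turn":[0,0,-1.3],"grip":0}
    - {"linear":[28,0,0],"turn":[0,0,-2.6],"grip":0}
    - {"linear":[28,0,0],"turn":[0,0,-3.9],"grip":0}
    - {"linear":[28,0,0],"turn":[0,0,-5.2],"grip":0}
    - {"linear":[28,0,0],"turn":[0,0,-5.9],"grip":0}
    - {"linear":[28,0,0],"turn":[0,0,-5.9],"grip":0}
    - {"linear":[28,0,0],"turn":[0,0,-5.9],"grip":0}
    - {"linear":[28,0,0],"turn":[0,0,-5.9],"grip":0}

```text
time: 44.15
tool_pos: [0.5652, 0.0009, 0.2726]
tool_rot: [3.141, -0.0, 0.207]
contact_force: [0.5, -0.4, -0.0]
opening: 0.0002
```

Run:
```python
from m import *
s=st();im=snap('wrist','w11');c=cam('wrist',s)
x,cc=measure(im,c,SC0,(0,0),(0,0));overlay(im,cc,x,'ov11')
snap('side','s11',(250,140,390,280),5)
```

```text
t 44.15 scale xy [ -0.78 -84.53] z 272.62 F scale 0.45 -0.53 -0.03 pos [0.5652 0.0009 0.2726] rot [ 3.1415e+00 -5.0000e-04  2.0730e-01]
pan 132 med|r| 0.27; tab 36 med|r| 0.19; tin 72 med|r| 0.32; lid 72 med|r| 0.13; 
pan [-0.01, -0.03, 0.03, -0.1]
tab [-0.16, -0.09, 0.04, 0.13]
cam corr [-0.0005  0.0009 -0.0004  0.0001 -0.0027 -0.0011] d pan tab lid tin [-0.99  0.02 -0.14  0.1 ]
PAN off [-0.39 -0.05] TIN [-0.74 -0.47] tin-ring [-0.35 -0.42]
```

View pics/ov11.png

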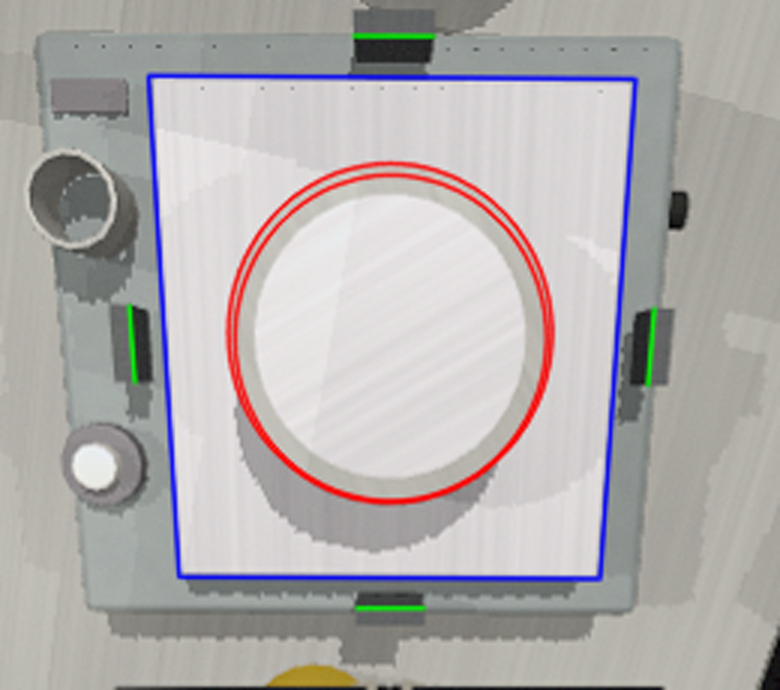

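View pics/s11.png

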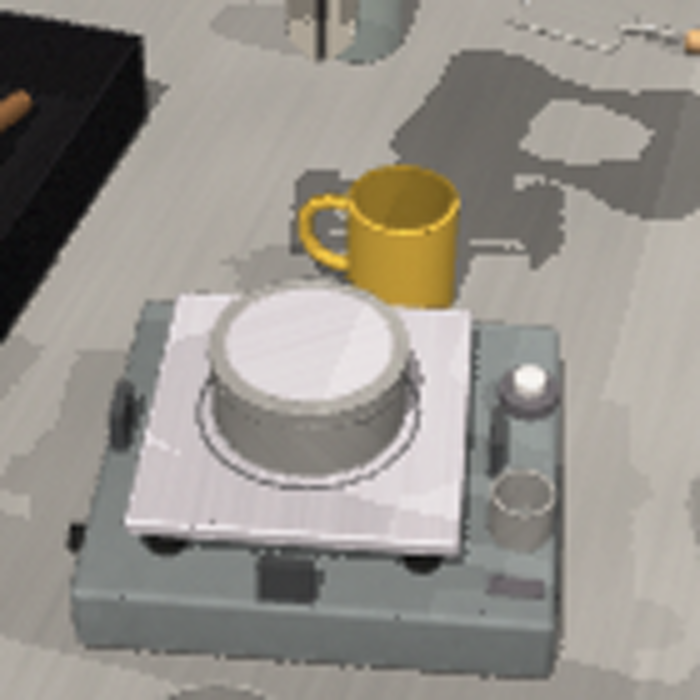

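```bash
python3 -c "
from cell import hand_in
print(hand_in())"
```

```text
the job is handed in; nothing more can be done
None
```

The tin and pan are centred and the tare key was pressed, but I exceeded the 25 N limit on the key press. The job was handed in at about 44 s with the arm clear of everything.

**Centring:** I moved the tin with slow pushes from the +x and +y sides. I then brought the pan and tin back together with light taps (2 N at most) from the −x and −y sides. The highest sideways force I read was about 9 N.

**Final camera check, after the key press:**

| Measurement | x (mm) | y (mm) |
|---|---|---|
| Pan relative to the four tabs | −0.4 | −0.1 |
| Tin relative to the ring | −0.35 | −0.4 |

These are good to roughly 0.5 mm. The look before the key press gave nearly the same values.

**Tare key:** The key went down until it stopped at z ≈ 71 mm and was still touching the fingers at about 75 mm on the way up. That fits its 5 mm travel, and it shows as up in the last pictures.

**Failed check:** I issued one press step too many without checking the force in between. The last reading at the bottom of the press was about 33 N instead of 25 N at most. The reading before it was 20 N.

**Surroundings:** In the last pictures the mug and the cutter stand where they were. I did not measure the other objects again; I saw no sign of contact with any of them.

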